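Clamp the test beam on the shaker

TASK

Take the flat-blade screwdriver from the tool rack and drive the slotted clamp screw on top of the shaker clockwise until its head is fully home, so that the test beam is clamped. Turn it only with the blade bottomed in the slot under a steady push of about 10 N: below 5 N the blade may slip out, and beyond 15 N the delicate spring-mounted table under the screw is overloaded; do not let the blade or the gripper press on the beam. Then stand the screwdriver back in its own hole of the rack and leave the other things as they are.

Things in the scene. Friction and masses are not known exactly. Their poses are not given: they have to be found in the camera images.
- shaker: Vibration exciter fixed to the bench: upright black cylinder 122 mm in diameter, top at 102 mm above the bench, in an aluminium U bracket on a 130 x 150 mm foot plate. Origin at the centre of its underside on the bench, z up; its z axis is also the axis of its moving table and of the screw. The beam points along its +x.
- armature (a joint): Height (m) of the shaker's moving table, the 52 mm aluminium disc on its top that carries beam, washer and screw, on flexure springs: at rest it reads 0 (within 0.1 mm); pushed down it goes negative, 0.1 mm per newton. Below -0.0016 (a push of 16 N) the flexures are overloaded. This reading's noise is as large as the whole allowed range.
- screw (a joint): Turn of the clamp screw (rad), clockwise from above: 0 = head home on its washer (hard stop), negative = angle still to turn; starts between -5.2 and -3.6. At value q the slot's direction is the shaker's yaw minus q (counterclockwise from above). The locking thread drags with about 0.2 N m both ways, so the screw stays as it is left; it sinks 0.24 mm per rad (1.5 mm a turn).
- screw_slot (a point): Centre of the floor of the screw's slot, on the screw's axis; x along the slot, z up. Steel head 23 mm in diameter, 8.5 mm high, with one straight slot right across, open at both ends, 3.6 mm wide and 3.5 mm deep with upright walls: the head's top is 3.5 mm above this point. With the screw home and nothing pressing, this point is 128 mm above the bench.
- beam: Aluminium test beam, a flat strip 200 x 30 x 5 mm on the moving table, under the screw and its 25 mm washer; it cannot turn. Origin on the screw's axis at the strip's underside, 116 mm above the bench; it reaches from 35 mm behind the axis to 165 mm ahead of it along its x.
- driver: Flat-blade screwdriver, loose, 0.14 kg, 150 mm long, upright in the rack with its blade down. Origin at the middle of the blade's lower edge, z up to the handle, x along the blade's width. Blade 14 mm wide, 1.6 mm thick at the edge, flanks sloping 14 degrees each: at 3.5 mm up it nearly fills the slot's mouth. It is smooth (friction about 0.1) and tends to ride up out of the slot if turned without push.
- driver_grip (a point): Middle of the screwdriver's black handle, 110 mm above the blade's edge; axes as driver. The handle is straight and hexagonal from 76 to 148 mm above the edge, 28 mm across flats, 32 across corners; two flats face along its +y and -y, the others every 60 degrees. Below it a round collar 30 mm in diameter (70 to 76 mm up), whose underside rests on the rack, and a 9 mm shank.
- rack: Tool rack of aluminium sheet fixed to the bench: flat top 60 x 170 mm, its upper face 90 mm above the bench, on two end walls, with two through holes of 20 mm at y = +50 (screwdriver) and -50 mm of its own frame. Origin on the bench under its middle, y along its length.
- rack_hole (a point): Centre of the screwdriver's hole (20 mm wide) in the upper face of the rack's top, 90 mm above the bench. The screwdriver stands in it with its blade's edge 70 mm below this point.
- nutdriver: Bystander in the rack's other hole: slim nut driver with a round waisted handle 21 mm thick. Origin at its lower end, 28 mm above the bench.
- jar: Bystander: small white jar 52 mm wide, 45 mm high, standing on the bench. Origin at the centre of its underside.
- ballast: Bystander: brass calibration mass, 60 mm disc 24 mm thick with a 20 mm knob on top, standing on the bench. Origin at the centre of its underside.
There are look-alikes about, which are no part of the job. Leave any yellow look-alike of the driver alone. What is shaped like the rack but blue is not meant.

How it is judged:
By the outcome, as a careful person would: the job done as asked, in the order asked, and still so for the second after the job is handed in, with the robot touching nothing.
It also fails if it takes over 72 s, if anything falls off the work surface, if the arm or the gripper's body presses on something with over 40 N, if the wrist force passes 120 N, or if a joint passes its speed limit or range.

ROBOT

A 7-joint arm with a two-finger parallel gripper is mounted at the origin on the work surface. World frame = base frame: x ahead of the robot, y to its left, z up, the work surface at z = 0. Lengths are in mm, angles in rad, forces in N, time in s.
With the tool pointing down it reaches from about 350 to 900 mm from the base axis. Payload 19.9 kg.
Tool frame: the origin (TCP) lies midway between the tips of the shut fingers; the grasp point (between the pads) lies 19 mm behind it; z points along the fingers, y is the line along which they close (so a half turn about z gives the same grasp; the last joint's range is limited). The gripper opens to 85 mm and grips with 20 to 120 N. Pads are 22 mm wide; open, the fingers measure 114 mm over their backs; the gripper's body (76 mm by 85 mm) begins 54 mm behind the grasp point. The pads swing forward as they close: fully open they stand 13 mm farther back than shut.
Start: joints at [1.244, 0.417, -0.01, 1.614, 0.005, 1.111, -0.053], TCP at [175.597, -599.804, 205.16] pointing down, gripper open.
Joint ranges: [-2.81, 2.81], [-0.39, 2.02], [-1.27, 1.25], [0.06, 2.57], [-1.19, 4.33], [0.19, 2], [-2.82, 2.82]. Speed limits (rad/s): [1.89, 1.89, 2.39, 2.39, 3.01, 3.01, 3.01].

INTERFACE

Orientations are given as a rotation vector (axis times angle).
In Python, from station import bot gives the robot as it stands.
- The arm moves only by the shell command python3 -m crank 'ROWS'. ROWS is JSON, a list of rows, each an object with "travel": the shift along the tool's x, y, z in cm, a list of three; "twist": the turn, a rotation vector about the tool's x, y, z in rad, a list of three; "grip": the opening, from 0 (shut) to 1 (fully open). In form: [{"travel": [tx, ty, tz], "twist": [wx, wy, wz], "grip": grip}, ...]. A call has exactly 5 rows; each row is the pose to reach, as a shift and turn from the pose commanded when the call began, along the tool's axes at that moment; what a row does not reach only later rows make up. A row lasts 1/8 s, in which the tool goes at most 62.5 mm and 10.7 degrees, less where a joint would pass 70% of its speed; a pose out of reach is approached as far as the arm can. A call with a gripper value outside its range is refused whole. The fingers move at their own pace and stop on an object; the grip force is fixed at half the most. Time passes only in rows, so rows that repeat a pose let the fingers close, or fill a call up. It gives the time, the measured TCP pose, the force, the opening and the grip force at its end, in the units of the state.
- bot.read_state(): the state, without advancing time (a new reading comes with each control period).
- bot.read_camera(name): name is "scene" or "top" or "wrist"; returns the picture (400x640x3 uint8, red, green, blue); there is no depth.
- bot.camera_info(name): a dict with "fx", "fy", "cx", "cy" (pixels), "k1" (the pictures are not rectified: a ray, as slopes to the right and down, at radius r is drawn at 1 + k1 r^2 times it, then the intrinsics apply), "extrinsics" (4x4, takes a point from camera to world coordinates). Camera axes: x right, y up, looking along -z (the intrinsics and any distortion apply to the point x, -y, -z); pixel columns grow to the right and rows downward; lengths in mm; the calibration is good to about 2 mm. A picture is of the moment at which its call begins: read the wrist's pose just before it. camera_info takes no time and is no camera call; for the wrist camera it gives the pose at the moment of the call.
- bot.sign_off(): hands the job in; it is judged then, once.
The state is a dict: "time_s": time; "qpos": joint angles; "joint_vel": joint speeds; "effort": joint torques, N m; "tcp_pos": TCP position; "tool_rot": TCP orientation; "ft_force": force on the tool from outside, world axes, zero at the start; "ft_torque": the same for the moment, N m; "grip_width": finger opening in mm; "gripper_force": force on a finger pad.
Only numpy, scipy, OpenCV 4.12 (cv2) and the standard library are available. Lean on these libraries where they do the work, as an engineer would, in place of code of your own. Each camera call takes 0.05 s, during which the arm holds its last target. There are 200 camera calls.

## Working session

There is one attempt and no reset: what is moved stays moved. The work goes in short steps, Python scripts to look and compute and a shell command to move; the robot and the scene stay as the last step left them, time stands still between calls to the robot, and variables do not carry over. Pictures are saved under pics/ and viewed, at most 10 in all, crops included, and the job is handed in when it is done.

```bash
mkdir -p pics; ls; python3 - <<'E'
from station import bot
import cv2,numpy as np
for n in("scene","top"):
    im=bot.read_camera(n); cv2.imwrite(f"pics/{n}0.png",im[...,::-1]); i=bot.camera_info(n)
    print(n,i["fx"],i["cx"],i["cy"],i["k1"],np.round(np.array(i["extrinsics"]),3).tolist())
print(bot.read_state())
E
```

```text
pics
scene 433.9880380974952 318.2454760097656 203.9039214560103 -0.0017384064948196833 [[-0.375, -0.629, 0.68, 1227.613], [0.927, -0.243, 0.287, 322.629], [-0.015, 0.738, 0.675, 876.104], [0.0, 0.0, 0.0, 1.0]]
top 361.0555586625142 322.698843190999 202.37442976204343 -0.037461105593470524 [[-0.02, 0.994, -0.107, 332.293], [-1.0, -0.022, -0.015, 8.448], [-0.017, 0.107, 0.994, 1208.243], [0.0, 0.0, 0.0, 1.0]]
{'time_s': 0.1, 'qpos': array([ 1.24448395,  0.41795277, -0.01032152,  1.61415215,  0.00469701,
        1.11068196, -0.05297159]), 'joint_vel': array([ 0.00027154, -0.000435  ,  0.00026665, -0.00051271,  0.00141962,
       -0.00071112,  0.00039157]), 'effort': array([ 1.86886449e-03, -8.65828300e+01,  6.80697765e-01, -4.35645032e+01,
        1.92452216e-02,  4.85641445e-03, -4.62595312e-05]), 'tcp_pos': array([ 175.50925598, -599.47474747,  204.58268605]), 'tool_rot': array([-3.10864680e+00, -4.45790280e-01,  3.82520108e-04]), 'ft_force': array([ 0.06494608, -0.86273173, -0.13980598]), 'ft_torque': array([0.04780793, 0.00616907, 0.02008377]), 'gripper_force': 0.0, 'grip_width': 84.89377525645982}
```

View pics/scene0.png

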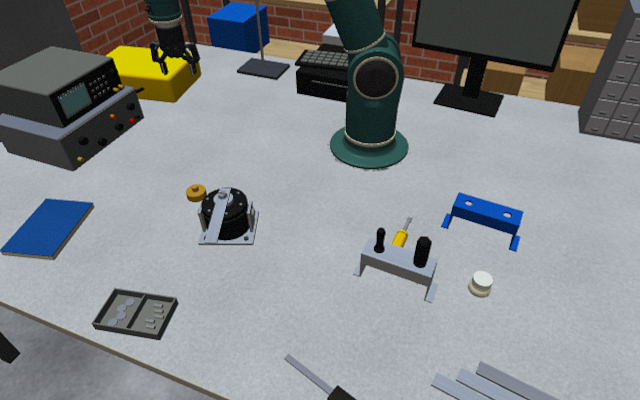

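View pics/top0.png

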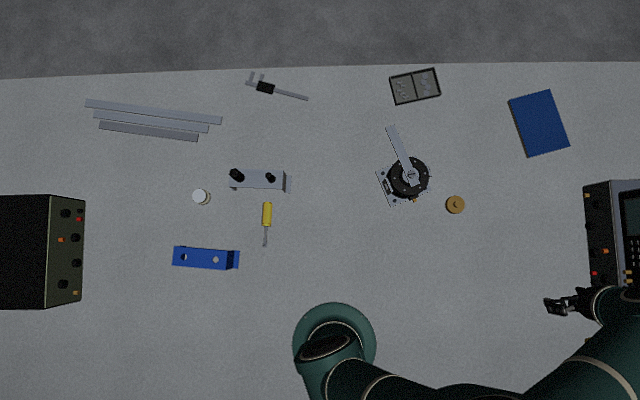

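The scene picture shows the silver rack with a thick black handle at (423,250) and a slim nut driver at (380,240). A yellow look-alike lies at (400,235), a blue rack is at (487,213), and the shaker is at (226,213). In the top picture the driver handle is at (236,175), the nut driver at (270,178), the yellow one at (267,213), the blue rack at (205,257), and the screw at (410,175).

Candidates for the driver are thick black (236,175), slim black (270,178) and yellow (267,213). I choose the thick black hexagonal one in the silver rack.

```bash
cat > h.py <<'E'
from station import bot
import cv2,numpy as np
from scipy.spatial.transform import Rotation as R
def cam(n):
    i=bot.camera_info(n); E=np.array(i["extrinsics"]); return i,E
def ray(n,uv,ie=None):
    i,E=ie or cam(n); uv=np.atleast_2d(uv).astype(float)
    d=(uv-[i["cx"],i["cy"]])/[i["fx"],i["fy"]]; s=d.copy()
    for _ in range(10): s=d/(1+i["k1"]*(s**2).sum(1,keepdims=True))
    v=np.c_[s[:,0],-s[:,1],-np.ones(len(s))]@E[:3,:3].T
    return E[:3,3],v
def onz(n,uv,z,ie=None):
    o,v=ray(n,uv,ie); return o+v*((z-o[2])/v[:,2])[:,None]
def proj(n,p,ie=None):
    i,E=ie or cam(n); c=(np.atleast_2d(p)-E[:3,3])@E[:3,:3]
    s=np.c_[c[:,0],-c[:,1]]/-c[:,2:]; s=s*(1+i["k1"]*(s**2).sum(1,keepdims=True))
    return s*[i["fx"],i["fy"]]+[i["cx"],i["cy"]]
def rel(target,Rt=None,cmd=None):
    "travel cm, twist for a target TCP position / rotation from the present"
    st=bot.read_state(); R0=R.from_rotvec(st["tool_rot"])
    t=R0.inv().apply(np.array(target)-st["tcp_pos"])/10
    w=(R0.inv()*Rt).as_rotvec() if Rt is not None else None
    return np.round(t,2),None if w is None else np.round(w,3)
E
python3 - <<'E'
from h import *
print("driver top",onz("top",[236,173],170),"nut",onz("top",[270,177],150))
print("rack corners",onz("top",[[230,169],[284,170],[284,190],[230,188]],90).round(0).tolist())
print("screw",onz("top",[410,175],132), "beam end",onz("top",[391,127],121))
print("scene driver top",onz("scene",[423,238],170),"screw",onz("scene",[224,191],132))
im=cv2.imread("pics/top0.png")
a=cv2.resize(im[150:210,180:300],None,fx=5,fy=5,interpolation=cv2.INTER_CUBIC);b=cv2.resize(im[110:220,365:485],None,fx=5,fy=5)[:300]
cv2.imwrite("pics/crop1.png",np.vstack([a,b]))
i,E=cam("wrist"); st=bot.read_state(); T=R.from_rotvec(st["tool_rot"])
print(i, "cam in tool",T.inv().apply(E[:3,3]-st["tcp_pos"]), (T.inv().as_matrix()@E[:3,:3]).round(2).tolist(), T.as_matrix().round(2).tolist())
E
```

```text
driver top [[536.96888028 276.62290494 170.        ]] nut [[526.26173142 179.57713167 150.        ]]
rack corners [[566.0, 317.0, 90.0], [559.0, 145.0, 90.0], [495.0, 145.0, 90.0], [505.0, 316.0, 90.0]]
screw [[ 525.85859797 -240.84645927  132.        ]] beam end [[ 679.94762913 -191.91751449  121.        ]]
scene driver top [[535.62249324 280.58548336 170.        ]] screw [[ 520.02632894 -244.76236442  132.        ]]
{'fx': 345.1471983422558, 'fy': 345.1471983422558, 'cx': 321.81840297287556, 'cy': 199.91763724591982, 'k1': -0.011987631228195668, 'extrinsics': array([[ 2.81263877e-01,  9.14648809e-01,  2.90358722e-01,
         2.49982248e+02],
       [-9.59629255e-01,  2.68560316e-01,  8.35885756e-02,
        -5.79513696e+02],
       [-1.52463899e-03, -3.02147171e-01,  9.53260071e-01,
         3.73717022e+02],
       [ 0.00000000e+00,  0.00000000e+00,  0.00000000e+00,
         1.00000000e+00]])} cam in tool [  77.06800791    1.57485763 -169.14235353] [[0.0, 0.95, 0.3], [1.0, -0.0, 0.0], [0.0, 0.3, -0.95]] [[0.96, 0.28, -0.0], [0.28, -0.96, 0.0], [-0.0, -0.0, -1.0]]
```

View pics/crop1.png

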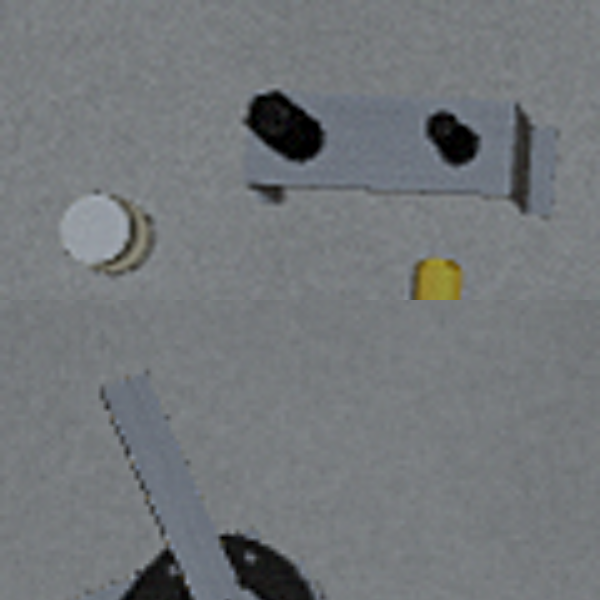

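The crop confirms it. The thick black driver has its handle top at about crop (268,108), which is pixel (233.5,171.5), and it stands in the silver rack's +y hole. The slim nut driver is at crop (450,135). The beam runs at a yaw of about 17.6°.

I go to the shaker first, because it is on the way.

```bash
python3 - <<'E'
from h import *
print(rel([505,-247,230]), onz("top",[233.5,171.5],170))
E
```

```text
(array([ 41.53, -24.57,  -2.52]), None) [[541.63406685 284.06567336 170.        ]]
```

```bash
python3 -m crank '[{"travel":[5,-3,-2.5],"twist":[0,0,0],"grip":1},{"travel":[10,-6,-2.5],"twist":[0,0,0],"grip":1},{"travel":[15,-9,-2.5],"twist":[0,0,0],"grip":1},{"travel":[20,-12,-2.5],"twist":[0,0,0],"grip":1},{"travel":[25,-15,-2.5],"twist":[0,0,0],"grip":1}]'
python3 -m crank '[{"travel":[5,-3,0],"twist":[0,0,0],"grip":1},{"travel":[10,-6,0],"twist":[0,0,0],"grip":1},{"travel":[16.5,-9.6,0],"twist":[0,0,0],"grip":1},{"travel":[16.5,-9.6,0],"twist":[0,0,0],"grip":1},{"travel":[16.5,-9.6,0],"twist":[0,0,0],"grip":1}]'
python3 - <<'E'
from h import *
ie=cam("wrist"); im=bot.read_camera("wrist"); cv2.imwrite("pics/w1.png",im[...,::-1]); np.save("pics/w1.npy",ie[1])
print(bot.read_state()["qpos"].round(3),proj("wrist",[525,-242,131.5],ie))
E
```

```text
time_s: 0.72
tcp_pos: [374.3, -384.0, 230.1]
tool_rot: [-3.11, -0.446, 0.0]
ft_force: [0.8, -0.7, -0.3]
grip_width: 85.6
gripper_force: 0.0
time_s: 1.35
tcp_pos: [504.8, -246.8, 229.8]
tool_rot: [-3.109, -0.448, 0.001]
ft_force: [-0.0, -0.2, -0.5]
grip_width: 85.5
gripper_force: 0.0
[ 0.614  0.293 -0.259  1.739  0.083  1.121 -0.956] [[321.45251774 165.50246065]]
```

View pics/w1.png

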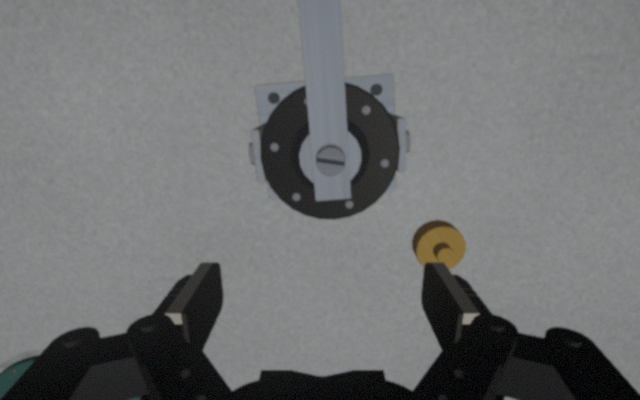

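The shaker fills the picture. The screw head is at (330,160) with a dark slot from about (316,159) to (344,163). The beam points up, and the ballast is at (440,245).

```bash
cat >> h.py <<'E'
def slot(im,ie,guess,r=11,z=132.5,th=None):
    g=cv2.GaussianBlur(im,(3,3),0).mean(2); yy,xx=np.mgrid[:400,:640]
    d=np.hypot(xx-guess[0],yy-guess[1])<r
    m=d&(g<(th or np.median(g[d])-18)); ys,xs=np.nonzero(m)
    w=np.median(g[d])-g[ys,xs]
    P=onz("wrist",np.c_[xs,ys],z,ie)[:,:2]; c=np.average(P,axis=0,weights=w)
    ev,V=np.linalg.eigh(np.cov((P-c).T,aweights=w)); v=V[:,1]
    return c,np.degrees(np.arctan2(v[1],v[0]))%180,len(xs),np.sqrt(ev)*3.46,np.average(np.c_[xs,ys],axis=0,weights=w)
E
python3 - <<'E'
from h import *
im=cv2.imread("pics/w1.png")[...,::-1]; ie=cam("wrist")
for r in(11,13): print(slot(im,ie,(330,160.5),r))
# beam sides: rows above; find edges in rows 5..90
e=[]
g=cv2.GaussianBlur(im,(5,5),0).astype(int)
for v in (200,150,):print(g[160,300:360,1].tolist())
hsv=cv2.cvtColor(im,cv2.COLOR_RGB2HSV)
L=[];Rr=[]
G=cv2.GaussianBlur(im,(1,7),0).mean(2)
for v in range(5,75,5):
    row=np.abs(np.gradient(cv2.GaussianBlur(G,(3,9),0)[v]))
    l=290+np.argmax(row[290:318]); q=330+np.argmax(row[330:360]); L.append((l,v));Rr.append((q,v))
print(L,Rr)
for S in(L,Rr):
    P=onz("wrist",np.array(S),121,ie)[:,:2]; d=cv2.fitLine(P.astype(np.float32),cv2.DIST_HUBER,0,.01,.01).ravel(); print(d, np.degrees(np.arctan2(d[1],d[0])))
E
```

```text
(array([ 529.51508914, -248.61821785]), np.float64(97.48643568717532), 103, array([ 3.40636151, 16.64953677]), array([329.98329756, 161.37099935]))
(array([ 529.50703533, -248.59880338]), np.float64(97.82236026437772), 123, array([ 3.41064648, 19.7695506 ]), array([329.95477327, 161.37369273]))
[107, 121, 126, 126, 125, 125, 126, 127, 127, 126, 125, 125, 125, 125, 120, 108, 91, 77, 68, 65, 64, 64, 64, 65, 65, 66, 68, 69, 70, 71, 73, 75, 77, 78, 80, 82, 84, 87, 89, 91, 92, 94, 97, 99, 104, 110, 117, 122, 125, 127, 129, 130, 130, 130, 130, 130, 130, 129, 127, 120]
[107, 121, 126, 126, 125, 125, 126, 127, 127, 126, 125, 125, 125, 125, 120, 108, 91, 77, 68, 65, 64, 64, 64, 65, 65, 66, 68, 69, 70, 71, 73, 75, 77, 78, 80, 82, 84, 87, 89, 91, 92, 94, 97, 99, 104, 110, 117, 122, 125, 127, 129, 130, 130, 130, 130, 130, 130, 129, 127, 120]
[(np.int64(297), 5), (np.int64(298), 10), (np.int64(298), 15), (np.int64(298), 20), (np.int64(298), 25), (np.int64(299), 30), (np.int64(299), 35), (np.int64(300), 40), (np.int64(300), 45), (np.int64(301), 50), (np.int64(301), 55), (np.int64(301), 60), (np.int64(302), 65), (np.int64(303), 70)] [(np.int64(341), 5), (np.int64(341), 10), (np.int64(341), 15), (np.int64(342), 20), (np.int64(342), 25), (np.int64(342), 30), (np.int64(343), 35), (np.int64(343), 40), (np.int64(343), 45), (np.int64(344), 50), (np.int64(344), 55), (np.int64(344), 60), (np.int64(345), 65), (np.int64(346), 70)]
[ 9.3785286e-01  3.4703320e-01  6.0895728e+02 -2.0174948e+02] 20.30596
[ 9.3019235e-01  3.6707252e-01  6.1635205e+02 -2.3295609e+02] 21.535183
```

The slot is at (529.5,-248.6), yaw 97.6°. The beam yaw is 20.9°, and the beam midline passes through the screw within 0.5 mm. This gives q = -(97.6-20.9+180)° = -256.7° (-4.48 rad), which is inside the given range. Next is the rack.

```bash
python3 - <<'E'
from h import *
print(rel([508,275,235]))
E
```

```text
(array([ 15.04, -50.08,  -0.52]), None)
```

```bash
python3 -m crank '[{"travel":[1.5,-5.5,-1],"twist":[0,0,0],"grip":1},{"travel":[3,-11,-1],"twist":[0,0,0],"grip":1},{"travel":[4.5,-16.5,-1],"twist":[0,0,0],"grip":1},{"travel":[6,-22,-1],"twist":[0,0,0],"grip":1},{"travel":[8,-27,-1],"twist":[0,0,0],"grip":1}]'
python3 -m crank '[{"travel":[1.5,-5.5,0],"twist":[0,0,0],"grip":1},{"travel":[3,-11,0],"twist":[0,0,0],"grip":1},{"travel":[5,-16.5,0],"twist":[0,0,0],"grip":1},{"travel":[7,-23,0],"twist":[0,0,0],"grip":1},{"travel":[7,-23,0],"twist":[0,0,0],"grip":1}]'
python3 - <<'E'
from h import *
ie=cam("wrist"); im=bot.read_camera("wrist"); cv2.imwrite("pics/w2.png",im[...,::-1])
print(bot.read_state()["qpos"].round(3),bot.read_state()["tcp_pos"],proj("wrist",[[538,282,170],[538,282,90]],ie))
E
```

```text
time_s: 2.02
tcp_pos: [505.2, 34.3, 240.4]
tool_rot: [3.11, 0.441, 0.0]
ft_force: [0.5, -0.5, -0.4]
grip_width: 85.3
gripper_force: 0.0
time_s: 2.65
tcp_pos: [507.6, 277.5, 239.9]
tool_rot: [-3.108, -0.451, 0.001]
ft_force: [0.7, -1.2, 0.3]
grip_width: 85.7
gripper_force: 0.0
[-0.104  0.352 -0.564  1.679  0.201  1.17  -2.004] [508.07638032 275.67699732 239.78572775] [[326.00123139 160.28820791]
 [325.14364544 143.54245498]]
```

View pics/w2.png

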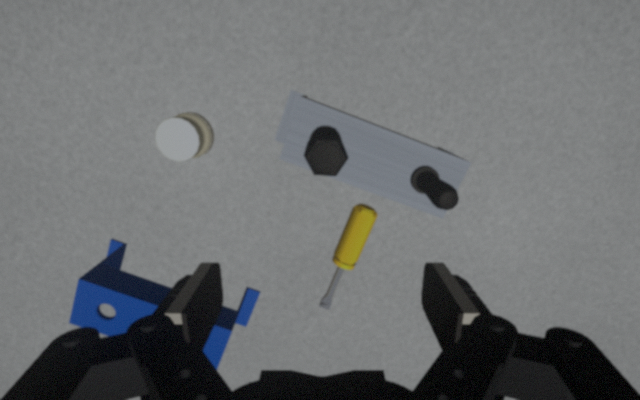

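The driver handle's top face is at about (326,157), standing in the silver rack, with the nut driver at (440,195). The yellow look-alike at (355,240) and the blue rack at (150,310) are to be left alone. Next I measure the hexagon.

```bash
python3 - <<'E'
from h import *
im=cv2.imread("pics/w2.png"); ie=cam("wrist")
c=im[115:190,285:370]; cv2.imwrite("pics/c2.png",cv2.resize(cv2.convertScaleAbs(c,alpha=2.2),None,fx=7,fy=7,interpolation=cv2.INTER_CUBIC))
# rack long edges: gray-blue mask
hsv=cv2.cvtColor(cv2.GaussianBlur(im,(5,5),0),cv2.COLOR_BGR2HSV)
print(hsv[[120,170,185,60],[380,380,400,400]])
g=cv2.GaussianBlur(im,(3,3),0).mean(2); print(g[157,295:355:2].astype(int).tolist()); print(g[120:185:2,326].astype(int).tolist())
E
```

```text
[[ 80   6 133]
 [108  25 131]
 [106  25 131]
 [ 90   4 131]]
[123, 123, 124, 124, 112, 70, 41, 41, 39, 40, 42, 42, 43, 42, 44, 44, 44, 45, 47, 47, 45, 48, 45, 43, 43, 40, 69, 113, 123, 123]
[124, 123, 111, 66, 32, 28, 28, 28, 28, 29, 35, 39, 44, 43, 43, 45, 45, 44, 44, 44, 43, 43, 45, 44, 41, 42, 40, 58, 107, 129, 129, 127, 128]
```

View pics/c2.png

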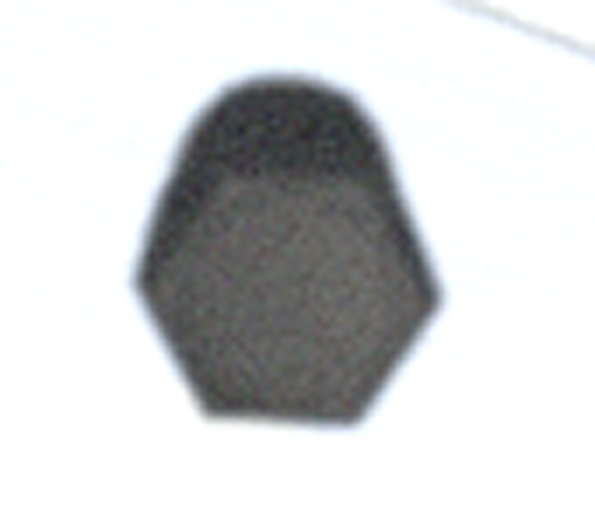

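The crop shows the hexagonal top face with corners near (138,283), (207,413), (357,422), (440,298), (222,182) and (372,183).

```bash
python3 - <<'E'
from h import *
im=cv2.imread("pics/w2.png"); ie=cam("wrist")
v=np.array([[138,283],[207,413],[357,422],[440,298],[372,183],[222,182]],float); px=(v+.5)/7-.5+[285,115]
P=onz("wrist",px,170,ie)[:,:2]; c=(P[0]+P[3])/2; print(P.round(1).tolist(),"centre",c,P.mean(0), np.linalg.norm(P[0]-P[3]))
a=[np.degrees(np.arctan2(*(P[i]-c)[::-1]))%60 for i in (0,1,2,3,4,5)]; print("corner ang mod60",np.round(a,1))
# rack orientation + hole from the mask
hsv=cv2.cvtColor(cv2.GaussianBlur(im,(5,5),0),cv2.COLOR_BGR2HSV)
m=((hsv[...,0]>98)&(hsv[...,0]<118)&(hsv[...,1]>14)&(hsv[...,1]<60)&(hsv[...,2]>90)).astype(np.uint8); m[230:]=0
m=cv2.morphologyEx(m,cv2.MORPH_OPEN,np.ones((3,3)))
n,l,s,_=cv2.connectedComponentsWithStats(m); k=1+np.argmax(s[1:,4]); q=np.argwhere(l==k)[:,::-1]
W=onz("wrist",q,90,ie)[:,:2].astype(np.float32); r=cv2.minAreaRect(W); print("rack",r,s[k])
st=bot.read_state(); T=R.from_rotvec(st["tool_rot"]).as_matrix(); print("tool yaw",np.degrees(np.arctan2(T[1,0],T[0,0])))
E
```

```text
[[537.9, 295.7], [527.1, 285.4], [530.5, 270.6], [544.9, 266.4], [553.9, 276.2], [549.9, 290.4]] centre [541.39649495 281.01130907] [540.67895772 280.77816402] 30.16019827097754
corner ang mod60 [43.5 42.9 43.7 43.5 39.2 48.1]
rack ((537.5850830078125, 235.59286499023438), (179.81239318847656, 62.56159210205078), 85.56548309326172) [ 276   91  194  127 9374]
tool yaw 16.39270512278221
```

```bash
python3 - <<'E'
from h import *
y=np.radians(43.4); Rt=R.from_matrix([[np.cos(y),np.sin(y),0],[np.sin(y),-np.cos(y),0],[0,0,-1]])
print(rel([541.2,281,112],Rt))
E
```

```text
(array([ 3.34,  0.43, 12.78]), array([-0.   ,  0.001, -0.471]))
```

```bash
python3 -m crank '[{"travel":[1.5,0.2,1],"twist":[0,0,-0.16],"grip":1},{"travel":[3.34,0.43,2],"twist":[0,0,-0.32],"grip":1},{"travel":[3.34,0.43,3],"twist":[0,0,-0.471],"grip":1},{"travel":[3.34,0.43,5],"twist":[0,0,-0.471],"grip":1},{"travel":[3.34,0.43,6],"twist":[0,0,-0.471],"grip":1}]'
python3 - <<'E'
from h import *
ie=cam("wrist"); im=bot.read_camera("wrist"); cv2.imwrite("pics/w3.png",im[...,::-1])
print(bot.read_state()["tcp_pos"], proj("wrist",[[541.2,281,170]],ie))
g=cv2.GaussianBlur(im,(3,3),0).mean(2)
m=((g<60)).astype(np.uint8)
n,l,s,c=cv2.connectedComponentsWithStats(m)
print(s[s[:,4]>300].tolist(),c[s[:,4]>300].round(1).tolist())
y=np.radians(43.4); Rt=R.from_matrix([[np.cos(y),np.sin(y),0],[np.sin(y),-np.cos(y),0],[0,0,-1]])
print(rel([541.2,281,112],Rt))
# bottom corners of the handle top
k=[i for i in range(1,n) if s[i,4]>300 and s[i,1]<250 and abs(c[i,0]-322)<60][0]
cn=max(cv2.findContours((l==k).astype(np.uint8),cv2.RETR_EXTERNAL,cv2.CHAIN_APPROX_NONE)[0],key=len)
print(cv2.approxPolyDP(cn,2.5,True)[:,0].tolist())
E
```

```text
time_s: 3.32
tcp_pos: [541.4, 278.3, 178.6]
tool_rot: [2.922, 1.151, -0.002]
ft_force: [-0.0, 1.1, 0.2]
grip_width: 85.4
gripper_force: 0.0
[541.04878067 278.58437158 177.92369516] [[315.71720078 231.51474155]]
[[0, 0, 640, 400, 208993], [288, 174, 47, 77, 2928], [0, 179, 640, 221, 43980]] [[325.9, 168.9], [312.1, 212.4], [289.4, 343.7]]
(array([ 0.19, -0.16,  6.59]), array([-0.   ,  0.002, -0.006]))
[[319, 174], [309, 174], [299, 181], [288, 213], [289, 238], [311, 250], [334, 239], [332, 187]]
```

```bash
python3 - <<'E'
from h import *
P=onz("wrist",[[311.3,225.7],[288.7,225.7],[334,225.7],[311,250],[289,238],[334,239],[311,225.7]],170)[:,:2]; print(P.round(1).tolist(), np.linalg.norm(P[1]-P[2]),np.linalg.norm(P[0]-P[3]))
d=P[5]-P[4]; print(np.degrees(np.arctan2(d[1],d[0]))+90)
print(rel([P[0,0],P[0,1],112]))
E
```

```text
[[541.9, 285.6], [533.4, 294.7], [550.4, 276.5], [530.9, 275.8], [528.0, 289.7], [544.7, 271.0], [541.8, 285.7]] 24.95970288298002 14.745926177195068
41.728763390961355
(array([ 0.56, -0.45,  6.59]), None)
```

```bash
python3 -m crank '[{"travel":[0.48,-0.36,0.5],"twist":[0,0,0],"grip":1},{"travel":[0.48,-0.36,2.5],"twist":[0,0,0],"grip":1},{"travel":[0.48,-0.36,4.5],"twist":[0,0,0],"grip":1},{"travel":[0.48,-0.36,6.5],"twist":[0,0,0],"grip":1},{"travel":[0.48,-0.36,6.6],"twist":[0,0,0],"grip":0.5}]'
python3 -m crank '[{"travel":[0,0,0],"twist":[0,0,0],"grip":0.2},{"travel":[0,0,0],"twist":[0,0,0],"grip":0.1},{"travel":[0,0,0],"twist":[0,0,0],"grip":0.1},{"travel":[0,0,0],"twist":[0,0,0],"grip":0},{"travel":[0,0,0],"twist":[0,0,0],"grip":0}]'

```

```text
time_s: 4.0
tcp_pos: [541.6, 285.6, 112.2]
tool_rot: [-2.92, -1.159, 0.005]
ft_force: [0.7, 0.5, -0.6]
grip_width: 69.9
gripper_force: 0.0
time_s: 4.62
tcp_pos: [542.9, 286.4, 115.0]
tool_rot: [-2.92, -1.159, -0.002]
ft_force: [-1.3, 0.5, 7.1]
grip_width: 26.5
gripper_force: 59.2
```

```bash
python3 -m crank '[{"travel":[0,0,-2],"twist":[0,0,0],"grip":0},{"travel":[0,0,-5],"twist":[0,0,0],"grip":0},{"travel":[0,0,-8],"twist":[0,0,0],"grip":0},{"travel":[0,0,-10.5],"twist":[0,0,0],"grip":0},{"travel":[0,0,-10.5],"twist":[0,0,0],"grip":0}]'
python3 - <<'E'
from h import *
st=bot.read_state(); T=R.from_rotvec(st["tool_rot"])
tip=st["tcp_pos"]+T.apply([0,0,91]); print(tip,st["ft_force"],st["grip_width"])
w=bot.read_camera("wrist"); s=bot.read_camera("scene")
cv2.imwrite("pics/w4.png",w[...,::-1]); cv2.imwrite("pics/s4.png",s[...,::-1])
pw=proj("wrist",tip)[0]; ps=proj("scene",tip)[0]; print(pw,ps)
f=lambda im,p,r,k:cv2.resize(cv2.convertScaleAbs(im[...,::-1][int(p[1])-r:int(p[1])+r,int(p[0])-r:int(p[0])+r],alpha=1.3),(400,400),interpolation=cv2.INTER_CUBIC)
cv2.imwrite("pics/c4.png",np.hstack([f(w,pw,50,4),f(s,ps-[0,15],40,4)]))
E
```

```text
time_s: 5.25
tcp_pos: [543.3, 286.6, 222.1]
tool_rot: [-2.92, -1.159, -0.006]
ft_force: [0.6, -0.7, -2.1]
grip_width: 27.3
gripper_force: 59.4
[543.59270871 286.78054325 131.07756291] [ 0.58922958 -0.67193023 -2.07111228] 27.289029291291783
[320.35981513 191.84163191] [422.4379793  252.97261159]
```

View pics/c4.png

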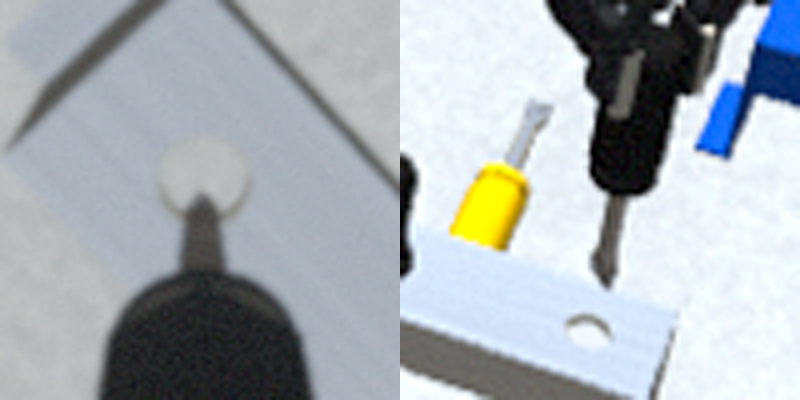

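The left crop (wrist view) shows the blade edge-on, with its point at crop (203,193) above the hole at (203,178). So the blade width lies along tool x (offset 0). The scene view agrees.

The 257° turn needs the blade at +60° to the tool. I set the driver back and regrasp it with the tool turned by 120°.

```bash
python3 - <<'E'
from h import *
w=cv2.imread("pics/w4.png")[...,::-1]; ie=cam("wrist"); st=bot.read_state(); T=R.from_rotvec(st["tool_rot"])
c=onz("wrist",[[320.75-.4,185.5-.4],[309.5,185],[332,185]],90,ie); print("hole",c.round(1).tolist(),"tcp",st["tcp_pos"],"in tool",T.inv().apply(c[0]-st["tcp_pos"]))
for h in(91,95): print(h,proj("wrist",st["tcp_pos"]+T.apply([[-7,0,h],[0,0,h],[7,0,h]]),ie).round(1).tolist())
print(np.degrees(np.arccos(-T.as_matrix()[2,2])))
E
```

```text
hole [[539.3, 283.0, 90.0], [532.7, 290.2, 90.0], [546.6, 275.5, 90.0]] tcp [542.42309631 285.80871873 219.33145093] in tool [-4.15243852e+00 -1.26246773e-01  1.29331463e+02]
91 [[320.3, 201.2], [320.3, 192.7], [320.3, 184.1]]
95 [[320.3, 199.7], [320.3, 191.3], [320.3, 182.8]]
0.01205321490076212
```

```bash
python3 -m crank '[{"travel":[0,0,3],"twist":[0,0,0],"grip":0},{"travel":[0,0,6],"twist":[0,0,0],"grip":0},{"travel":[0,0,8.5],"twist":[0,0,0],"grip":0},{"travel":[0,0,10],"twist":[0,0,0],"grip":0},{"travel":[0,0,10.4],"twist":[0,0,0],"grip":0}]'
python3 -m crank '[{"travel":[0,0,0],"twist":[0,0,0],"grip":0.7},{"travel":[0,0,0],"twist":[0,0,0],"grip":1},{"travel":[-0.45,0,0],"twist":[0,0,0],"grip":1},{"travel":[-0.45,0,0],"twist":[0,0,-0.18],"grip":1},{"travel":[-0.45,0,0],"twist":[0,0,-0.36],"grip":1}]'
python3 -m crank '[{"travel":[0,0,0],"twist":[0,0,-0.18],"grip":1},{"travel":[0,0,0],"twist":[0,0,-0.36],"grip":1},{"travel":[0,0,0],"twist":[0,0,-0.54],"grip":1},{"travel":[0,0,0],"twist":[0,0,-0.72],"grip":1},{"travel":[0,0,0],"twist":[0,0,-0.9],"grip":1}]'
python3 -m crank '[{"travel":[0,0,0],"twist":[0,0,-0.18],"grip":1},{"travel":[0,0,0],"twist":[0,0,-0.36],"grip":1},{"travel":[0,0,0],"twist":[0,0,-0.54],"grip":1},{"travel":[0,0,0],"twist":[0,0,-0.72],"grip":1},{"travel":[0,0,0],"twist":[0,0,-0.83],"grip":1}]'
python3 - <<'E'
from h import *
y=np.radians(163.4); Rt=R.from_matrix([[np.cos(y),np.sin(y),0],[np.sin(y),-np.cos(y),0],[0,0,-1]])
print(rel([539.3,283,112],Rt),bot.read_state()["qpos"].round(2))
ie=cam("wrist"); im=bot.read_camera("wrist"); cv2.imwrite("pics/w5.png",im[...,::-1])
print(proj("wrist",[539.3,283,170],ie))
g=cv2.GaussianBlur(im,(3,3),0).mean(2)
print([ (v,np.nonzero(g[v,240:400]<60)[0][[0,-1]]+240) for v in range(190,320,12) if (g[v,240:400]<60).any()])
E
```

```text
time_s: 5.98
tcp_pos: [542.1, 286.1, 114.9]
tool_rot: [-2.92, -1.159, 0.002]
ft_force: [-9.7, -4.4, 27.5]
grip_width: 27.2
gripper_force: 62.9
time_s: 6.6
tcp_pos: [539.1, 282.8, 115.5]
tool_rot: [2.66, 1.671, 0.0]
ft_force: [-0.7, 0.0, -0.6]
grip_width: 85.4
gripper_force: 0.0
time_s: 7.22
tcp_pos: [539.2, 282.7, 115.4]
tool_rot: [1.669, 2.662, 0.0]
ft_force: [-0.4, 0.3, 1.4]
grip_width: 85.3
gripper_force: 0.0
time_s: 7.85
tcp_pos: [539.2, 282.7, 115.3]
tool_rot: [0.456, 3.108, -0.0]
ft_force: [-1.1, 0.4, -0.0]
grip_width: 85.5
gripper_force: 0.0
(array([0.  , 0.04, 0.33]), array([-0.   ,  0.   , -0.001])) [ 0.19  0.73 -1.05  1.71  0.7   1.12  0.21]
[[326.21243731 300.10518812]]
[(214, array([305, 345])), (226, array([301, 350])), (238, array([299, 353])), (250, array([297, 355])), (262, array([295, 358])), (274, array([293, 360])), (286, array([293, 360])), (298, array([293, 360])), (310, array([294, 359]))]
```

```bash
python3 -m crank '[{"travel":[0,0,0.2],"twist":[0,0,0],"grip":0.5},{"travel":[0,0,0.2],"twist":[0,0,0],"grip":0.2},{"travel":[0,0,0.2],"twist":[0,0,0],"grip":0},{"travel":[0,0,0.2],"twist":[0,0,0],"grip":0},{"travel":[0,0,0.2],"twist":[0,0,0],"grip":0}]'
python3 -m crank '[{"travel":[0,0,0],"twist":[0,0,0],"grip":0},{"travel":[0,0,-2],"twist":[0,0,0],"grip":0},{"travel":[0,0,-6],"twist":[0,0,0],"grip":0},{"travel":[0,0,-10],"twist":[0,0,0],"grip":0},{"travel":[0,0,-14.5],"twist":[0,0,0],"grip":0}]'
python3 - <<'E'
from h import *
st=bot.read_state(); T=R.from_rotvec(st["tool_rot"])
w=bot.read_camera("wrist"); cv2.imwrite("pics/w6.png",w[...,::-1]); ie=cam("wrist")
print(st["qpos"].round(2),st["ft_force"].round(1),st["grip_width"])
p=proj("wrist",st["tcp_pos"]+T.apply([[0,0,93]]),ie)[0]; print(p, proj("wrist",[539.3,283,90],ie))
a,b=int(p[0])-40,int(p[1])-40
cv2.imwrite("pics/c6.png",cv2.resize(cv2.convertScaleAbs(w[b:b+80,a:a+80,::-1],alpha=1.3),(560,560),interpolation=cv2.INTER_CUBIC)); print(a,b)
# angle between tool and slot
y=np.radians(217.6); Rt=R.from_matrix([[np.cos(y),np.sin(y),0],[np.sin(y),-np.cos(y),0],[0,0,-1]]); print(rel([529.5,-248.6,262],Rt))
E
```

```text
time_s: 8.52
tcp_pos: [539.3, 283.0, 113.4]
tool_rot: [0.463, 3.107, 0.0]
ft_force: [-1.6, -2.4, 4.8]
grip_width: 27.5
gripper_force: 59.1
time_s: 9.15
tcp_pos: [538.8, 283.0, 260.4]
tool_rot: [-0.462, -3.107, -0.0]
ft_force: [0.9, -0.1, -1.7]
grip_width: 27.0
gripper_force: 59.3
[ 0.26  0.59 -1.16  1.56  0.55  1.35  0.31] [ 0.9 -0.1 -1.7] 26.979627544503682
[320.37683962 189.03692765] [[320.44477187 168.66222578]]
280 149
(array([-14.52, -51.33,   0.24]), array([ 0.003,  0.006, -0.951]))
```

View pics/c6.png

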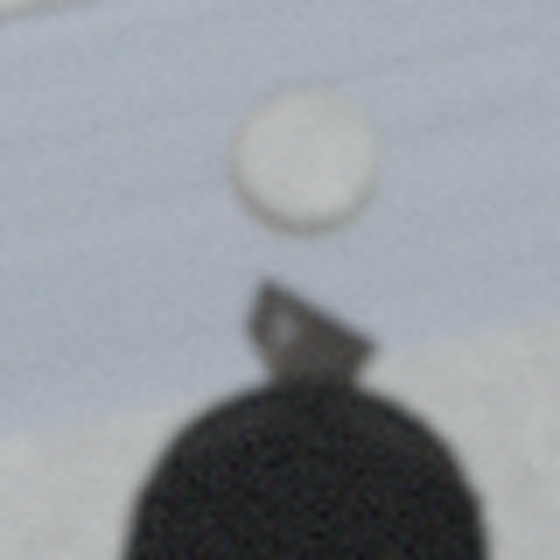

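The wrist crop shows the blade edge from crop (265,283) to (375,348), which is 14 mm long and at 60° to the tool as wanted. The hole centre is at crop (305,160). The camera calibration has a small constant error, so I will fit the blade to the slot by relative viewing. Next is the shaker, lifting over the nut driver on the way.

```bash
python3 - <<'E'
from h import *
ie=cam("wrist"); f=lambda u,v:[280+(u+.5)/7-.5,149+(v+.5)/7-.5]
st=bot.read_state(); T=R.from_rotvec(st["tool_rot"])
h=onz("wrist",f(305,160),90,ie)[0]; print("hole now",h)
A=onz("wrist",[f(265,283),f(375,348)],st["tcp_pos"][2]-93,ie); t=T.inv().apply(A.mean(0)-st["tcp_pos"]); print("tip in tool",t, np.linalg.norm(A[0]-A[1]))
print("hole in tool",T.inv().apply(h-st["tcp_pos"]))
y=np.radians(217.6); Rt=R.from_matrix([[np.cos(y),np.sin(y),0],[np.sin(y),-np.cos(y),0],[0,0,-1]]); print(rel([545.3,-236.4,262],Rt))
E
python3 -m crank '[{"travel":[0,0,-3.5],"twist":[0,0,0],"grip":0},{"travel":[-0.5,-3,-6.5],"twist":[0,0,-0.1],"grip":0},{"travel":[-1.5,-9,-7],"twist":[0,0,-0.2],"grip":0},{"travel":[-3,-15,-7],"twist":[0,0,-0.3],"grip":0},{"travel":[-4.5,-21,-7],"twist":[0,0,-0.45],"grip":0}]'
python3 - <<'E'
from h import *
y=np.radians(217.6); Rt=R.from_matrix([[np.cos(y),np.sin(y),0],[np.sin(y),-np.cos(y),0],[0,0,-1]]); print(rel([545.3,-236.4,262],Rt),bot.read_state()["qpos"].round(2))
E
```

```text
hole now [542.86764801 284.79778981  90.        ]
tip in tool [-1.1942223   1.48826495 93.01342241] 14.652248319631207
hole in tool [-2.14244234e+00  8.42014231e-02  1.76343212e+02]
(array([-15.67, -49.7 ,   0.25]), array([ 0.003,  0.006, -0.951]))
time_s: 9.82
tcp_pos: [521.1, 72.7, 328.9]
tool_rot: [-0.227, 3.133, -0.001]
ft_force: [1.7, -0.3, -1.0]
grip_width: 26.9
gripper_force: 59.8
(array([  2.06, -30.94,   6.71]), array([-0.001,  0.   , -0.512])) [ 0.8   0.35 -1.25  1.66  0.34  1.37  1.22]
```

```bash
python3 -m crank '[{"travel":[0.5,-5.5,0.5],"twist":[0,0,-0.1],"grip":0},{"travel":[0.9,-11,1],"twist":[0,0,-0.2],"grip":0},{"travel":[1.3,-16.5,1.5],"twist":[0,0,-0.3],"grip":0},{"travel":[1.7,-22,2],"twist":[0,0,-0.4],"grip":0},{"travel":[2,-27,2.5],"twist":[0,0,-0.512],"grip":0}]'
python3 - <<'E'
from h import *
y=np.radians(217.6); Rt=R.from_matrix([[np.cos(y),np.sin(y),0],[np.sin(y),-np.cos(y),0],[0,0,-1]]); print(rel([545.3,-236.4,245],Rt),bot.read_state()["qpos"].round(2))
E
```

```text
time_s: 10.45
tcp_pos: [539.4, -197.5, 303.9]
tool_rot: [-1.011, 2.974, -0.001]
ft_force: [0.4, 0.1, -1.0]
grip_width: 27.2
gripper_force: 59.8
(array([ 1.91, -3.44,  5.89]), array([-0.001,  0.   , -0.001])) [ 1.18  0.5  -1.23  1.59  0.48  1.39  2.12]
```

```bash
python3 -m crank '[{"travel":[1,-1.7,2],"twist":[0,0,0],"grip":0},{"travel":[1.9,-3.4,4],"twist":[0,0,0],"grip":0},{"travel":[1.9,-3.4,5.9],"twist":[0,0,0],"grip":0},{"travel":[1.9,-3.4,5.9],"twist":[0,0,0],"grip":0},{"travel":[1.9,-3.4,5.9],"twist":[0,0,0],"grip":0}]'
python3 - <<'E'
from h import *
ie=cam("wrist"); w=bot.read_camera("wrist"); cv2.imwrite("pics/w7.png",w[...,::-1]); st=bot.read_state(); T=R.from_rotvec(st["tool_rot"])
p=proj("wrist",st["tcp_pos"]+T.apply([[0,0,93]]),ie)[0]; print(st["qpos"].round(2),p,proj("wrist",[529.5,-248.6,132.5],ie))
cv2.imwrite("pics/c7.png",cv2.resize(cv2.convertScaleAbs(w[130:220,270:370,::-1],alpha=1.3),(700,630)[:2] if 0 else (660,594),interpolation=cv2.INTER_CUBIC))
E
```

```text
time_s: 11.08
tcp_pos: [545.6, -232.9, 245.0]
tool_rot: [-1.009, 2.975, -0.001]
ft_force: [0.2, 0.3, -0.5]
grip_width: 26.8
gripper_force: 59.5
[ 1.17  0.58 -1.17  1.62  0.56  1.31  2.13] [323.1121548  193.73245236] [[320.24552521 161.18516905]]
```

View pics/c7.png

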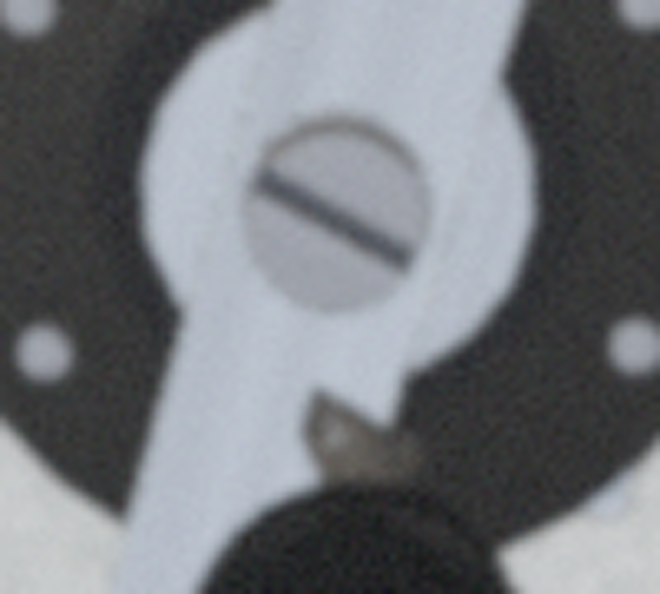

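The slot runs from crop (258,183) to (408,262). The blade edge runs from (318,393) to (425,455), nearly parallel to it.

```bash
python3 - <<'E'
from h import *
ie=cam("wrist"); st=bot.read_state(); T=R.from_rotvec(st["tool_rot"]); w=cv2.imread("pics/w7.png")[...,::-1]
f=lambda u,v:[270+(u+.5)/6.6-.5,130+(v+.5)/6.6-.5]
s=slot(w,ie,(320.4,163),12); print(s)
S=onz("wrist",[f(258,183),f(408,262)],132.5,ie); B=onz("wrist",[f(318,393),f(425,455)],st["tcp_pos"][2]-93,ie)
for P in(S,B): print(P.mean(0).round(1),np.linalg.norm(P[1]-P[0]),np.degrees(np.arctan2(*(P[1]-P[0])[1::-1])))
print("move in tool mm",T.inv().apply(S.mean(0)-B.mean(0)), "tip in tool",T.inv().apply(B.mean(0)-st["tcp_pos"]))
E
```

```text
(array([ 530.71079317, -247.90687401]), np.float64(97.84824495453651), 112, array([ 3.48823775, 19.53208982]), array([320.34040222, 162.94013616]))
[ 531.1 -247.9  132.5] 21.33364318490005 99.32366702730637
[ 544.6 -231.7  152.1] 15.028161773826898 96.37973455788067
move in tool mm [20.55323642 -4.65881893 19.57935129] tip in tool [-1.85322320e-03  1.93103665e+00  9.29983944e+01]
```

```bash
python3 -m crank '[{"travel":[1,-0.2,0],"twist":[0,0,0],"grip":0},{"travel":[2.05,-0.46,0.5],"twist":[0,0,0],"grip":0},{"travel":[2.05,-0.46,1.3],"twist":[0,0,0],"grip":0},{"travel":[2.05,-0.46,1.4],"twist":[0,0,0],"grip":0},{"travel":[2.05,-0.46,1.4],"twist":[0,0,0],"grip":0}]'
python3 - <<'E'
from h import *
ie=cam("wrist"); w=bot.read_camera("wrist"); cv2.imwrite("pics/w8.png",w[...,::-1]); st=bot.read_state(); T=R.from_rotvec(st["tool_rot"])
s=bot.read_camera("scene"); cv2.imwrite("pics/s8.png",s[...,::-1]); print(st["tcp_pos"])
q=proj("scene",[530.5,-248,135])[0].astype(int); print(q)
F=lambda im,a,b:cv2.resize(cv2.convertScaleAbs(im[b:b+60,a:a+80,::-1],alpha=1.4),(800,600),interpolation=cv2.INTER_CUBIC)
cv2.imwrite("pics/c8.png",cv2.resize(np.vstack([F(w,285,155),F(s,q[0]-40,q[1]-30)]),(400,600)))
E
```

```text
time_s: 11.75
tcp_pos: [531.9, -249.9, 230.2]
tool_rot: [-1.007, 2.976, 0.001]
ft_force: [0.2, 1.0, -1.3]
grip_width: 27.0
gripper_force: 59.6
[ 531.91709168 -249.86987522  230.30412778]
[220 192]
```

View pics/c8.png

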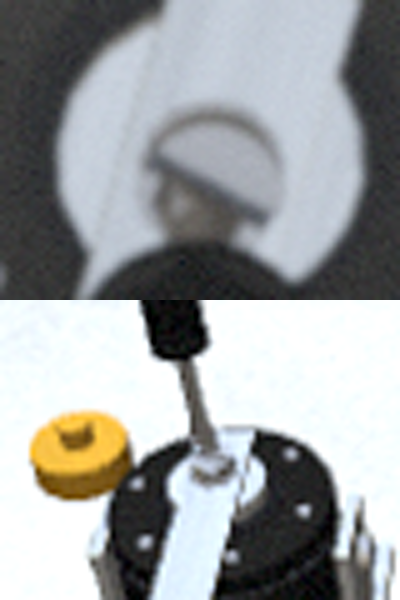

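The top crop shows the slot line from (150,160) to (265,215), with the blade directly above it just below that line. The scene crop shows the blade over the screw head and nothing touching. I check this with numbers.

```bash
python3 - <<'E'
from h import *
w=cv2.imread("pics/w8.png")[...,::-1]; ie=cam("wrist"); st=bot.read_state(); T=R.from_rotvec(st["tool_rot"])
g=w.mean(2)
print("pred blade ends",proj("wrist",st["tcp_pos"]+T.apply([[ 3.5,1.9-6.06,93],[0,1.9,93],[-3.5,1.9+6.06,93]]),ie).round(1).tolist())
c=[530.7,-247.9]; d=np.array([np.cos(np.radians(97.8)),np.sin(np.radians(97.8))])
print("pred slot ends",proj("wrist",[[*(c+s*d),132.5] for s in(-11,0,11)],ie).round(1).tolist())
print("     ",*range(310,344,1))
for v in range(180,208): print(v,*[int(x) for x in g[v,310:344]])
E
```

```text
pred blade ends [[318.1, 189.6], [325.8, 193.8], [333.4, 198.1]]
pred slot ends [[314.4, 185.9], [326.3, 192.4], [338.1, 198.8]]
      310 311 312 313 314 315 316 317 318 319 320 321 322 323 324 325 326 327 328 329 330 331 332 333 334 335 336 337 338 339 340 341 342 343
180 136 138 142 139 136 129 121 112 102 93 91 95 102 105 110 116 113 113 114 112 106 100 95 87 83 89 99 114 125 138 143 146 147 148
181 136 138 139 140 130 120 113 100 94 96 102 107 115 121 123 122 124 125 124 120 123 117 109 104 98 88 89 100 113 127 140 145 147 147
182 138 138 142 137 125 109 100 94 102 110 116 120 121 124 127 128 126 125 127 124 125 123 122 117 110 101 96 94 105 121 133 142 148 148
183 137 141 139 135 120 99 91 98 111 120 121 126 123 127 126 127 127 127 126 124 124 126 123 123 123 117 108 96 103 110 126 139 146 148
184 139 140 137 130 113 92 90 105 117 123 125 125 124 126 125 125 125 125 127 127 126 125 127 125 124 122 117 109 102 108 122 136 148 146
185 139 139 134 121 105 87 85 101 110 118 122 123 124 125 125 125 125 126 126 126 128 128 123 124 123 123 123 119 111 104 118 133 145 148
186 139 138 1
[... 2002 characters left out ...]
144 143 144 138 129 109 85 67 58 57 58 58 54 55 53 52 53 56 61 79 98 115 124 129 128 135 143 149 148 147 144 144
203 143 142 142 140 135 127 115 97 70 56 49 47 43 43 42 41 39 39 38 47 54 77 93 110 120 125 135 141 147 148 147 146 144 145
204 139 137 133 124 111 101 86 69 47 39 33 29 29 34 31 27 33 34 30 28 43 60 75 91 103 118 133 143 147 149 147 145 143 144
205 131 121 108 94 76 64 52 42 31 29 27 21 23 25 27 23 26 28 28 23 32 39 46 59 73 98 121 136 145 148 146 144 143 146
206 109 92 74 57 41 36 35 34 29 30 31 35 25 20 26 27 28 32 30 25 28 31 30 33 43 68 88 114 130 138 144 145 145 147
207 76 52 41 34 26 32 31 33 36 33 28 14 28 24 23 25 29 27 30 32 31 34 30 29 29 41 56 78 99 119 132 140 143 144
```

The blade's projected position matches the slot within about 0.5 mm and 2.5°. I lower it, watching the force.

```bash
python3 -m crank '[{"travel":[0,0,0.2],"twist":[0,0,0],"grip":0},{"travel":[0,0,0.4],"twist":[0,0,0],"grip":0},{"travel":[0,0,0.45],"twist":[0,0,0],"grip":0},{"travel":[0,0,0.5],"twist":[0,0,0],"grip":0},{"travel":[0,0,0.5],"twist":[0,0,0],"grip":0}]'
python3 -m crank '[{"travel":[0,0,0.05],"twist":[0,0,0],"grip":0},{"travel":[0,0,0.1],"twist":[0,0,0],"grip":0},{"travel":[0,0,0.1],"twist":[0,0,0],"grip":0},{"travel":[0,0,0.1],"twist":[0,0,0],"grip":0},{"travel":[0,0,0.1],"twist":[0,0,0],"grip":0}]'
python3 - <<'E'
from h import *
s=bot.read_state(); print(s["ft_force"].round(1),s["ft_torque"].round(2),s["tcp_pos"])
E
```

```text
time_s: 12.48
tcp_pos: [531.7, -250.2, 225.2]
tool_rot: [-1.007, 2.976, 0.0]
ft_force: [0.4, -0.5, -1.1]
grip_width: 26.9
gripper_force: 59.6
time_s: 13.1
tcp_pos: [531.7, -250.2, 224.2]
tool_rot: [-1.007, 2.976, 0.0]
ft_force: [0.0, -0.5, -2.2]
grip_width: 27.0
gripper_force: 59.6
[ 0.  -0.5 -2.2] [ 0.02 -0.03  0.02] [ 531.73467562 -250.23005037  224.22412656]
```

```bash
python3 -m crank '[{"travel":[0,0,0.05],"twist":[0,0,0],"grip":0},{"travel":[0,0,0.1],"twist":[0,0,0],"grip":0},{"travel":[0,0,0.1],"twist":[0,0,0],"grip":0},{"travel":[0,0,0.1],"twist":[0,0,0],"grip":0},{"travel":[0,0,0.1],"twist":[0,0,0],"grip":0}]' | grep -E "tcp|ft"
python3 -m crank '[{"travel":[0,0,0.05],"twist":[0,0,0],"grip":0},{"travel":[0,0,0.05],"twist":[0,0,0],"grip":0},{"travel":[0,0,0.05],"twist":[0,0,0],"grip":0},{"travel":[0,0,0.05],"twist":[0,0,0],"grip":0},{"travel":[0,0,0.05],"twist":[0,0,0],"grip":0}]' | grep -E "tcp|ft"
```

```text
tcp_pos: [531.7, -250.2, 223.2]
ft_force: [0.1, -0.4, -1.9]
tcp_pos: [531.8, -250.2, 222.7]
ft_force: [0.1, 0.3, -1.7]
```

```bash
for i in 1 2; do :; done; python3 -m crank '[{"travel":[0,0,0.05],"twist":[0,0,0],"grip":0},{"travel":[0,0,0.08],"twist":[0,0,0],"grip":0},{"travel":[0,0,0.08],"twist":[0,0,0],"grip":0},{"travel":[0,0,0.08],"twist":[0,0,0],"grip":0},{"travel":[0,0,0.08],"twist":[0,0,0],"grip":0}]' | grep -E "tcp|ft"
python3 -m crank '[{"travel":[0,0,0.05],"twist":[0,0,0],"grip":0},{"travel":[0,0,0.05],"twist":[0,0,0],"grip":0},{"travel":[0,0,0.05],"twist":[0,0,0],"grip":0},{"travel":[0,0,0.05],"twist":[0,0,0],"grip":0},{"travel":[0,0,0.05],"twist":[0,0,0],"grip":0}]' | grep -E "tcp|ft"
```

```text
tcp_pos: [531.7, -250.2, 222.0]
ft_force: [0.0, 0.1, 1.0]
tcp_pos: [531.8, -250.2, 221.5]
ft_force: [0.3, 0.3, 4.2]
```

Contact starts at TCP 222.1, so the tip is at about 129, which is the slot's floor. I add push and test with a small turn.

```bash
python3 -m crank '[{"travel":[0,0,0.03],"twist":[0,0,0],"grip":0},{"travel":[0,0,0.045],"twist":[0,0,0],"grip":0},{"travel":[0,0,0.045],"twist":[0,0,0.05],"grip":0},{"travel":[0,0,0.045],"twist":[0,0,0.1],"grip":0},{"travel":[0,0,0.045],"twist":[0,0,0.1],"grip":0}]' | grep -E "tcp|ft"
python3 - <<'E'
from h import *
s=bot.read_state(); print(s["ft_force"].round(1),s["ft_torque"].round(2),s["qpos"].round(2))
E
```

```text
tcp_pos: [531.8, -250.2, 221.1]
ft_force: [-0.1, 0.9, 5.8]
[-0.1  0.9  5.8] [0.04 0.02 0.09] [ 1.2   0.58 -1.14  1.67  0.55  1.26  2.06]
```

```bash
python3 -m crank '[{"travel":[0,0,0.02],"twist":[0,0,0],"grip":0},{"travel":[0,0,0.025],"twist":[0,0,0.05],"grip":0},{"travel":[0,0,0.025],"twist":[0,0,0.1],"grip":0},{"travel":[0,0,0.028],"twist":[0,0,0.15],"grip":0},{"travel":[0,0,0.028],"twist":[0,0,0.15],"grip":0}]' | grep -E "tcp|ft"
python3 - <<'E'
from h import *
s=bot.read_state(); print(s["ft_force"].round(1),s["ft_torque"].round(2),s["qpos"].round(2))
E
```

```text
tcp_pos: [531.8, -250.3, 220.9]
ft_force: [-1.1, -0.5, 6.9]
[-1.1 -0.5  6.9] [-0.03  0.37  0.19] [ 1.18  0.57 -1.11  1.67  0.53  1.25  1.93]
```

The torque is now 0.19 N m, which is the thread drag, so the screw is turning. The push is about 8.5 N.

```bash
python3 -m crank '[{"travel":[0,0,0.01],"twist":[0,0,0.12],"grip":0},{"travel":[0,0,0.014],"twist":[0,0,0.24],"grip":0},{"travel":[0,0,0.018],"twist":[0,0,0.36],"grip":0},{"travel":[0,0,0.022],"twist":[0,0,0.48],"grip":0},{"travel":[0,0,0.025],"twist":[0,0,0.6],"grip":0}]' | grep -E "tcp|ft"
python3 - <<'E'
from h import *
s=bot.read_state(); print(s["ft_force"].round(1),s["ft_torque"].round(2),s["qpos"].round(2))
E
```

```text
tcp_pos: [531.3, -250.2, 220.6]
ft_force: [-3.7, 0.5, 9.5]
[-3.7  0.5  9.5] [0.24 1.38 0.19] [ 1.1   0.5  -0.97  1.67  0.44  1.21  1.4 ]
```

The push is 11 N. A lateral force of 3.7 N builds up because the blade tip sits about 1.9 mm off the TCP axis along tool y. I correct the turning centre.

```bash
python3 -m crank '[{"travel":[0.05,-0.02,-0.005],"twist":[0,0,0],"grip":0},{"travel":[0.1,-0.045,-0.005],"twist":[0,0,0],"grip":0},{"travel":[0.14,-0.064,-0.005],"twist":[0,0,0],"grip":0},{"travel":[0.14,-0.064,-0.005],"twist":[0,0,0],"grip":0},{"travel":[0.14,-0.064,-0.005],"twist":[0,0,0],"grip":0}]' | grep -E "tcp|ft"
python3 - <<'E'
from h import *
s=bot.read_state(); print(s["ft_torque"].round(2))
for p in np.arange(.14,.71,.14): print(p.round(2),1.9*np.sin(p)/10,1.9*(1-np.cos(p))/10)
E
```

```text
tcp_pos: [530.3, -250.3, 220.7]
ft_force: [-0.5, 1.3, 7.6]
[0.55 0.4  0.2 ]
0.14 0.02651319178240493 0.0018589607195989475
0.28 0.052507573227181616 0.007399466720953531
0.42 0.07747448608131834 0.016513101340661432
0.56 0.10092537760496785 0.02902152890745094
0.7 0.12240136057516131 0.044679984415947206
```

```bash
python3 -m crank '[{"travel":[0.027,0.002,0.005],"twist":[0,0,0.14],"grip":0},{"travel":[0.053,0.007,0.009],"twist":[0,0,0.28],"grip":0},{"travel":[0.077,0.017,0.013],"twist":[0,0,0.42],"grip":0},{"travel":[0.101,0.029,0.017],"twist":[0,0,0.56],"grip":0},{"travel":[0.122,0.045,0.02],"twist":[0,0,0.7],"grip":0}]' | grep -E "tcp|ft"
python3 - <<'E'
from h import *
s=bot.read_state(); print(s["ft_torque"].round(2),s["qpos"].round(2))
E
```

```text
tcp_pos: [528.8, -249.6, 220.4]
ft_force: [-3.3, 1.9, 9.3]
[0.55 0.89 0.2 ] [ 1.01  0.44 -0.82  1.68  0.35  1.17  0.77]
```

```bash
python3 -m crank '[{"travel":[0.05,0,0.001],"twist":[0,0,0.14],"grip":0},{"travel":[0.09,0.005,0.004],"twist":[0,0,0.28],"grip":0},{"travel":[0.12,0.017,0.008],"twist":[0,0,0.42],"grip":0},{"travel":[0.146,0.029,0.011],"twist":[0,0,0.56],"grip":0},{"travel":[0.17,0.045,0.014],"twist":[0,0,0.7],"grip":0}]' | grep -E "tcp|ft"
python3 - <<'E'
from h import *
s=bot.read_state(); print(s["ft_torque"].round(2),s["qpos"].round(2))
E
```

```text
tcp_pos: [527.8, -247.8, 220.2]
ft_force: [-4.8, 3.0, 8.9]
[1.12 1.77 0.21] [ 0.91  0.4  -0.68  1.69  0.27  1.15  0.13]
```

```bash
python3 -m crank '[{"travel":[0,0,0],"twist":[0,0,0],"grip":0},{"travel":[0,0,0],"twist":[0,0,0],"grip":0},{"travel":[0,0,0],"twist":[0,0,0],"grip":0},{"travel":[0,0,0],"twist":[0,0,0],"grip":0},{"travel":[0,0,0],"twist":[0,0,0],"grip":0}]' | grep -E "tcp|ft"
python3 - <<'E'
from h import *
s=bot.read_state(); print(s["ft_torque"].round(2),s["ft_force"]); ie=cam("wrist"); w=bot.read_camera("wrist"); cv2.imwrite("pics/w9.png",w[...,::-1]); cv2.imwrite("pics/s9.png",bot.read_camera("scene")[...,::-1])
g=w.mean(2); print(proj("wrist",[[530.5,-248.2,132]],ie), proj("wrist",s["tcp_pos"]+R.from_rotvec(s["tool_rot"]).apply([[0,0,93],[0,1.9,93]]),ie))
for v in range(172,208,2): print(v,*[int(x) for x in g[v,300:350:2]])
E
```

```text
tcp_pos: [527.8, -247.8, 220.1]
ft_force: [-5.2, 2.3, 9.9]
[1.12 1.67 0.19] [-5.19382493  2.33018554  9.85351089]
[[325.08852803 193.51076164]] [[321.47701423 191.2427728 ]
 [323.88152742 191.24393009]]
172 141 141 140 142 141 139 131 122 115 126 138 144 144 145 144 144 145 144 144 145 145 145 147 146 147
174 142 143 139 135 129 120 119 136 139 140 133 123 122 120 118 127 139 144 145 147 145 149 145 147 146
176 139 133 121 117 129 137 143 142 129 114 95 81 76 71 81 94 114 130 143 148 145 145 145 145 144
178 116 122 135 140 143 144 144 128 103 76 77 84 95 94 86 77 80 99 127 143 145 144 141 139 143
180 138 141 145 143 145 145 132 102 82 99 114 118 121 119 120 114 99 86 99 130 141 142 144 142 142
182 144 144 145 145 142 141 111 90 108 121 122 126 124 124 121 124 122 114 96 109 135 143 142 143 144
184 145 145 145 143 144 130 98 109 119 122 123 123 125 124 124 122 123 123 111 102 131 146 143 146 148
186 145 145 143 145 146 130 97 107 95 105 116 121 120 123 120 120 121 122 123 110 127 143 148 145 147
188 145 144 147 144 144 126 80 74 65 70 82 108 114 119 122 123 122 120 121 119 121 143 145 145 144
190 144 144 144 144 141 125 88 67 62 69 60 72 82 96 105 115 118 120 123 120 128 141 143 143 141
192 143 143 143 143 138 129 110 74 66 85 66 54 55 58 67 82 88 100 110 116 133 142 141 141 141
194 143 143 141 141 141 133 118 85 70 84 65 60 54 54 56 65 67 68 72 89 130 139 139 140 141
196 141 141 140 139 142 137 123 102 65 59 57 55 53 56 55 64 90 87 75 93 132 139 140 141 140
198 140 141 143 142 145 142 130 114 80 54 55 55 54 53 59 91 118 119 116 117 136 141 142 141 142
200 142 143 145 143 145 144 137 120 85 49 45 50 45 47 64 105 118 122 126 135 139 141 143 144 142
202 143 145 144 143 143 138 118 86 54 31 30 25 30 31 43 74 99 114 136 143 139 144 144 143 145
204 144 143 144 139 119 85 51 34 35 38 34 27 34 36 36 39 42 58 105 137 144 144 145 146 139
206 143 143 132 97 57 39 43 47 42 35 25 24 25 33 42 50 40 37 51 100 130 145 146 137 104
```

The readings show the blade slid about 1–1.5 mm off-centre along the slot, so my extra shift was too much. I move back along the slot, which is free sliding for the blade.

```bash
python3 -m crank '[{"travel":[-0.03,0.05,0],"twist":[0,0,0],"grip":0},{"travel":[-0.06,0.1,0],"twist":[0,0,0],"grip":0},{"travel":[-0.08,0.138,0],"twist":[0,0,0],"grip":0},{"travel":[-0.08,0.138,0],"twist":[0,0,0],"grip":0},{"travel":[-0.08,0.138,0],"twist":[0,0,0],"grip":0}]' | grep -E "tcp|ft"
python3 - <<'E'
from h import *
s=bot.read_state(); print(s["ft_torque"].round(2),s["ft_force"]); w=bot.read_camera("wrist")
g=w.mean(2)
for v in (184,186,188,190,196,198,200): print(v,*[int(x) for x in g[v,306:346]])
E
```

```text
tcp_pos: [528.9, -248.6, 220.0]
ft_force: [-6.7, 2.5, 8.7]
[1.02 2.06 0.16] [-6.68555459  2.54081753  8.65314228]
184 143 147 142 127 110 100 106 112 110 110 115 119 120 121 123 121 123 122 122 123 123 122 122 125 123 123 125 125 122 118 109 107 121 135 141 145 146 148 146 147
186 145 143 140 123 103 90 92 86 80 76 78 87 99 111 117 118 119 123 123 123 122 122 122 122 120 123 124 123 124 123 121 114 119 132 142 146 146 147 144 145
188 143 141 127 108 83 72 70 68 65 63 64 65 62 70 78 93 100 106 111 114 117 118 120 122 122 123 123 122 122 121 121 119 116 121 136 143 143 142 145 142
190 142 139 129 112 103 93 78 64 60 66 77 80 70 60 57 57 62 63 71 78 84 93 94 101 108 109 114 114 118 120 120 119 118 129 138 140 143 140 141 141
196 141 143 142 138 132 124 118 108 92 72 57 52 54 52 56 54 55 54 57 53 57 59 68 86 103 110 108 104 105 97 95 110 129 137 139 139 141 141 140 141
198 144 144 144 142 139 130 125 117 107 84 65 56 52 53 52 56 55 53 56 53 54 69 91 107 118 124 125 126 123 124 124 130 136 141 141 143 140 140 141 139
200 146 146 144 144 141 138 129 121 108 82 60 44 40 39 44 44 40 41 41 44 46 70 89 109 115 118 120 121 127 131 136 138 140 138 140 144 144 142 142 143
```

```bash
python3 -m crank '[{"travel":[0,0,0],"twist":[0,0,-0.05],"grip":0},{"travel":[0,0,0],"twist":[0,0,-0.1],"grip":0},{"travel":[0,0,0],"twist":[0,0,-0.12],"grip":0},{"travel":[0,0,0],"twist":[0,0,-0.12],"grip":0},{"travel":[0,0,0],"twist":[0,0,-0.12],"grip":0}]' | grep -E "tcp|ft"
python3 - <<'E'
from h import *
s=bot.read_state(); print(s["ft_torque"].round(2),s["ft_force"]); w=bot.read_camera("wrist"); cv2.imwrite("pics/w10.png",w[...,::-1])
g=w.mean(2)
for v in (184,186,188,190,196,198,200): print(v,*[int(x) for x in g[v,306:346]])
E
```

```text
tcp_pos: [529.2, -248.7, 220.1]
ft_force: [-5.4, 3.1, 8.5]
[1.07 1.59 0.06] [-5.39286087  3.05097543  8.46315614]
184 145 146 141 131 106 91 93 101 108 109 113 119 121 122 121 123 121 124 124 125 122 124 124 123 124 124 124 124 123 119 110 105 120 133 140 143 143 144 143 145
186 145 140 134 119 96 76 68 73 71 74 74 83 94 103 115 118 121 122 123 122 122 122 122 123 123 124 125 123 123 124 118 115 120 133 142 145 146 146 145 148
188 143 141 131 117 99 90 81 70 65 61 67 65 62 66 77 87 97 107 111 117 120 122 122 122 122 123 122 124 122 123 122 119 114 124 137 145 147 147 145 147
190 141 140 135 124 119 113 96 77 61 65 73 78 74 66 60 56 58 64 71 82 95 101 106 112 118 120 119 122 122 121 122 118 113 119 135 143 145 143 146 146
196 144 145 143 140 132 123 117 109 92 72 64 57 52 56 52 56 55 54 53 52 53 54 60 72 86 84 83 76 71 73 92 113 131 137 139 141 140 140 138 140
198 145 147 146 145 139 131 125 122 108 87 67 52 55 53 57 56 57 55 52 53 54 63 85 104 115 122 121 116 109 112 117 130 138 142 140 143 141 141 140 140
200 144 145 143 144 142 139 129 118 107 86 61 43 42 45 40 42 41 41 44 39 40 63 87 101 114 119 122 124 125 132 136 138 139 141 142 143 143 140 138 142
```

```bash
python3 -m crank '[{"travel":[0,0,0],"twist":[0,0,-0.05],"grip":0},{"travel":[0,0,0],"twist":[0,0,-0.1],"grip":0},{"travel":[0,0,0],"twist":[0,0,-0.1],"grip":0},{"travel":[0,0,0],"twist":[0,0,-0.1],"grip":0},{"travel":[0,0,0],"twist":[0,0,-0.1],"grip":0}]' | grep -E "tcp|ft"
python3 - <<'E'
from h import *
s=bot.read_state(); print(s["ft_torque"].round(2),s["ft_force"]); w=bot.read_camera("wrist"); cv2.imwrite("pics/w11.png",w[...,::-1])
g=w.mean(2)
for v in (184,188,190,198): print(v,*[int(x) for x in g[v,306:346]])
E
```

```text
tcp_pos: [529.6, -248.7, 220.2]
ft_force: [-1.0, 1.8, 6.9]
[ 0.87  0.68 -0.01] [-0.96295986  1.78134149  6.92896573]
184 145 144 136 122 100 84 79 88 100 107 112 118 123 122 123 121 122 122 124 121 125 127 125 125 125 125 125 124 122 114 109 116 128 139 142 144 144 144 142 145
188 141 139 132 123 115 110 98 85 74 64 64 65 65 67 76 85 94 104 113 118 120 123 123 125 124 124 123 123 124 123 122 122 124 135 142 147 147 147 144 147
190 144 142 136 127 125 120 112 91 71 65 70 73 75 66 56 56 58 67 78 85 98 103 111 117 122 122 122 125 125 122 124 123 126 134 144 146 147 146 146 145
198 146 144 145 142 135 127 125 121 113 99 75 55 55 55 55 60 54 54 56 51 54 58 71 91 102 104 99 89 87 105 125 136 140 140 140 141 140 140 143 142
```

The blade is released, the tip has re-centred and the lateral forces are near zero. The offset works out as t = (-0.4, 1.5) mm. I go on turning with that compensation.

```bash
python3 -m crank '[{"travel":[0.02,0.007,0.005],"twist":[0,0,0.14],"grip":0},{"travel":[0.04,0.017,0.01],"twist":[0,0,0.28],"grip":0},{"travel":[0.058,0.029,0.014],"twist":[0,0,0.42],"grip":0},{"travel":[0.074,0.044,0.018],"twist":[0,0,0.56],"grip":0},{"travel":[0.087,0.061,0.022],"twist":[0,0,0.7],"grip":0}]' | grep -E "tcp|ft"
python3 - <<'E'
from h import *
s=bot.read_state(); print(s["ft_torque"].round(2),s["ft_force"],s["qpos"].round(2)); w=bot.read_camera("wrist"); cv2.imwrite("pics/w12.png",w[...,::-1])
g=w.mean(2)
for v in (184,188,190,198): print(v,*[int(x) for x in g[v,306:346]])
E
```

```text
tcp_pos: [529.4, -247.6, 219.9]
ft_force: [-6.8, 3.8, 9.8]
[1.29 2.19 0.22] [-6.83237662  3.82285743  9.77400845] [ 0.84  0.39 -0.58  1.68  0.23  1.14 -0.32]
184 141 132 115 100 98 109 118 121 121 120 121 121 121 124 123 122 123 122 123 124 123 122 125 123 123 124 121 115 104 97 116 128 138 142 141 139 138 140 139 139
188 140 125 104 83 73 74 78 76 68 63 69 72 85 93 103 111 116 118 120 121 121 123 121 122 121 120 122 120 121 116 112 118 130 136 139 138 140 139 138 140
190 137 121 100 83 78 71 70 64 59 61 67 69 63 59 63 77 87 93 100 104 109 111 116 115 118 119 120 120 121 119 116 124 135 137 139 139 139 140 142 140
198 142 140 137 126 121 122 119 105 89 68 55 53 54 58 55 53 57 55 55 54 55 66 81 102 115 118 119 119 115 116 126 133 138 142 143 142 144 146 145 147
```

```bash
python3 -m crank '[{"travel":[0.023,-0.003,0.001],"twist":[0,0,0.14],"grip":0},{"travel":[0.046,-0.004,0.003],"twist":[0,0,0.28],"grip":0},{"travel":[0.067,-0.003,0.006],"twist":[0,0,0.42],"grip":0},{"travel":[0.086,0,0.009],"twist":[0,0,0.56],"grip":0},{"travel":[0.103,0.007,0.012],"twist":[0,0,0.7],"grip":0}]' | grep -E "tcp|ft"
python3 - <<'E'
from h import *
s=bot.read_state(); print(s["ft_torque"].round(2),s["ft_force"],s["qpos"].round(2)); w=bot.read_camera("wrist"); cv2.imwrite("pics/w13.png",w[...,::-1])
g=w.mean(2)
for v in (184,188,190,198): print(v,*[int(x) for x in g[v,306:346]])
E
```

```text
tcp_pos: [530.0, -246.1, 219.7]
ft_force: [-5.8, 6.0, 9.4]
[2.14 2.01 0.18] [-5.83260888  6.01514164  9.38174297] [ 0.74  0.37 -0.45  1.69  0.17  1.13 -0.97]
184 145 141 130 107 96 94 108 115 121 124 123 125 123 123 126 124 124 125 124 124 122 125 123 122 122 116 108 100 100 114 129 137 139 142 142 146 146 145 146 146
188 137 126 106 93 101 106 110 104 94 89 97 106 112 119 123 123 123 124 122 123 122 122 123 125 123 121 124 122 118 108 111 122 136 140 140 145 146 146 146 147
190 135 121 95 77 72 76 77 71 63 65 68 69 77 91 101 110 114 119 120 121 123 123 123 124 122 124 124 122 121 120 115 124 131 140 141 142 143 146 147 147
198 144 140 128 122 121 119 108 93 72 59 54 56 55 57 53 56 56 53 53 54 57 65 72 86 96 96 85 80 88 103 125 138 140 139 138 142 145 145 146 145
```

```bash
python3 -m crank '[{"travel":[0,0,0],"twist":[0,0,-0.1],"grip":0},{"travel":[0,0,0],"twist":[0,0,-0.2],"grip":0},{"travel":[0,0,0],"twist":[0,0,-0.24],"grip":0},{"travel":[0,0,0],"twist":[0,0,-0.24],"grip":0},{"travel":[0,0,0],"twist":[0,0,-0.24],"grip":0}]' | grep -E "tcp|ft"
python3 - <<'E'
from h import *
s=bot.read_state(); print(s["ft_torque"].round(2),s["ft_force"],s["qpos"].round(2)); ie=cam("wrist"); w=bot.read_camera("wrist"); cv2.imwrite("pics/w14.png",w[...,::-1])
T=R.from_rotvec(s["tool_rot"]).as_matrix(); print("yaw",np.degrees(np.arctan2(T[1,0],T[0,0])))
g=w.mean(2)
for v in range(182,204,2): print(v,*[int(x) for x in g[v,304:344]])
E
```

```text
tcp_pos: [530.1, -246.9, 219.8]
ft_force: [-4.2, 2.4, 8.5]
[ 0.94  1.54 -0.01] [-4.19043669  2.41129788  8.48995864] [ 0.77  0.37 -0.5   1.69  0.19  1.13 -0.74]
yaw 34.61514583706199
182 138 141 144 137 123 103 88 84 92 104 111 117 119 123 124 124 123 124 122 125 122 120 119 115 109 102 91 83 88 108 122 131 138 139 139 140 142 141 141 142
184 139 140 136 123 102 87 88 101 114 118 122 122 124 123 122 122 123 124 124 123 126 124 124 124 123 123 117 109 98 96 105 120 133 137 140 141 142 143 143 144
186 144 142 130 112 92 78 76 84 96 107 108 114 117 120 122 120 120 122 124 122 122 122 124 125 122 123 122 121 116 107 102 112 126 137 141 140 141 139 139 144
188 142 140 127 108 88 74 65 61 70 71 73 78 86 95 104 110 115 117 121 121 122 122 122 121 124 123 126 124 122 118 110 111 122 133 137 143 140 142 144 144
190 143 139 126 120 116 112 106 95 80 70 57 58 65 64 69 73 88 98 110 117 121 121 120 121 122 122 123 122 123 121 122 115 121 133 137 141 138 140 144 144
192 145 139 128 126 121 126 121 114 96 70 56 60 70 73 69 62 57 65 72 85 94 102 110 117 120 122 121 123 120 123 121 117 125 133 138 137 142 141 147 145
194 145 140 132 126 124 123 120 113 92 67 57 59 75 85 84 73 60 57 58 54 55 61 71 82 95 101 112 116 119 120 120 122 128 136 141 144 143 145 144 145
196 146 143 139 129 124 121 121 118 106 86 65 60 67 70 67 57 57 54 56 52 53 54 52 57 58 66 79 96 108 118 119 121 130 137 138 143 145 145 145 145
198 143 145 142 129 121 119 120 120 115 109 85 67 55 55 50 52 50 53 56 54 52 51 54 60 63 61 64 71 82 98 118 128 135 139 141 143 143 146 144 146
200 144 144 143 138 129 121 122 121 120 115 105 82 62 49 52 55 52 55 51 48 50 49 52 67 79 87 81 73 86 111 128 138 138 140 144 144 148 145 146 145
202 145 145 146 144 140 135 127 119 113 106 92 73 53 43 36 36 36 35 35 35 41 33 44 58 81 96 105 105 105 124 135 139 138 139 142 144 146 144 146 145
```

Still 5 N lateral with zero torque, so the TCP is off. Combining the three zero-torque points gives S = (530.7,-247.9), which agrees with the vision estimate, and t = (-0.2, 2.0). I shift to that centre and turn on.

```bash
python3 -m crank '[{"travel":[-0.01,-0.05,0],"twist":[0,0,0],"grip":0},{"travel":[-0.018,-0.097,0],"twist":[0,0,0],"grip":0},{"travel":[0.01,-0.092,0],"twist":[0,0,0.14],"grip":0},{"travel":[0.036,-0.084,0.003],"twist":[0,0,0.28],"grip":0},{"travel":[0.062,-0.071,0.006],"twist":[0,0,0.42],"grip":0}]' | grep -E "tcp|ft"
python3 - <<'E'
from h import *
s=bot.read_state(); print(s["ft_torque"].round(2),s["ft_force"],s["qpos"].round(2))
T=R.from_rotvec(s["tool_rot"]).as_matrix(); print("yaw",np.degrees(np.arctan2(T[1,0],T[0,0])))
E
```

```text
tcp_pos: [530.4, -246.1, 219.8]
ft_force: [-5.0, 1.2, 7.9]
[0.69 1.42 0.19] [-5.02641108  1.16852288  7.92161273] [ 0.71  0.36 -0.42  1.69  0.16  1.13 -1.14]
yaw 10.294786541652485
```

```bash
python3 -m crank '[{"travel":[0.02,0.004,0.004],"twist":[0,0,0.14],"grip":0},{"travel":[0.038,0.01,0.008],"twist":[0,0,0.28],"grip":0},{"travel":[0.056,0.022,0.012],"twist":[0,0,0.42],"grip":0},{"travel":[0.072,0.036,0.015],"twist":[0,0,0.56],"grip":0},{"travel":[0.086,0.054,0.018],"twist":[0,0,0.7],"grip":0}]' | grep -E "tcp|ft"
python3 - <<'E'
from h import *
s=bot.read_state(); print(s["ft_torque"].round(2),s["ft_force"],s["qpos"].round(2))
T=R.from_rotvec(s["tool_rot"]).as_matrix(); print("yaw",np.degrees(np.arctan2(T[1,0],T[0,0])))
E
```

```text
tcp_pos: [531.5, -246.3, 219.6]
ft_force: [-3.6, 2.9, 7.7]
[0.82 1.18 0.16] [-3.58126005  2.9192859   7.74712047] [ 0.62  0.35 -0.3   1.69  0.11  1.12 -1.8 ]
yaw -29.802008134897584
```

```bash
python3 -m crank '[{"travel":[0.015,0.003,0.004],"twist":[0,0,0.09],"grip":0},{"travel":[0.03,0.008,0.007],"twist":[0,0,0.18],"grip":0},{"travel":[0.04,0.013,0.009],"twist":[0,0,0.25],"grip":0},{"travel":[0.04,0.013,0.009],"twist":[0,0,0.25],"grip":0},{"travel":[0.04,0.013,0.009],"twist":[0,0,0.25],"grip":0}]' | grep -E "tcp|ft"
python3 - <<'E'
from h import *
s=bot.read_state(); print(s["ft_torque"].round(2),s["ft_force"],s["qpos"].round(2))
T=R.from_rotvec(s["tool_rot"]).as_matrix(); print("yaw",np.degrees(np.arctan2(T[1,0],T[0,0])))
E
```

```text
tcp_pos: [531.6, -246.5, 219.5]
ft_force: [-3.7, 3.6, 9.3]
[0.91 1.46 0.2 ] [-3.67686551  3.56250705  9.2786206 ] [ 0.58  0.35 -0.25  1.69  0.09  1.12 -2.03]
yaw -43.86076881943473
```

```bash
python3 -m crank '[{"travel":[0.01,0.003,0.001],"twist":[0,0,0.07],"grip":0},{"travel":[0.02,0.006,0.003],"twist":[0,0,0.14],"grip":0},{"travel":[0.02,0.006,0.003],"twist":[0,0,0.14],"grip":0},{"travel":[0.02,0.006,0.003],"twist":[0,0,0.14],"grip":0},{"travel":[0.02,0.006,0.003],"twist":[0,0,0.14],"grip":0}]' | grep -E "tcp|ft"
python3 - <<'E'
from h import *
s=bot.read_state(); print(s["ft_torque"].round(2),s["ft_force"],s["qpos"].round(2))
T=R.from_rotvec(s["tool_rot"]).as_matrix(); print("yaw",np.degrees(np.arctan2(T[1,0],T[0,0])))
E
```

```text
tcp_pos: [531.8, -246.8, 219.5]
ft_force: [-4.0, 3.1, 7.9]
[0.86 1.27 0.22] [-4.01456776  3.14633413  7.92041632] [ 0.56  0.35 -0.23  1.69  0.09  1.12 -2.17]
yaw -51.88423197799369
```

```bash
python3 -m crank '[{"travel":[0.01,0.003,0.008],"twist":[0,0,0.07],"grip":0},{"travel":[0.02,0.006,0.011],"twist":[0,0,0.14],"grip":0},{"travel":[0.02,0.006,0.011],"twist":[0,0,0.14],"grip":0},{"travel":[0.02,0.006,0.011],"twist":[0,0,0.14],"grip":0},{"travel":[0.02,0.006,0.011],"twist":[0,0,0.14],"grip":0}]' | grep -E "tcp|ft"
python3 - <<'E'
from h import *
s=bot.read_state(); print(s["ft_torque"].round(2),s["ft_force"],s["qpos"].round(2))
T=R.from_rotvec(s["tool_rot"]).as_matrix(); print("yaw",np.degrees(np.arctan2(T[1,0],T[0,0])))
E
```

```text
tcp_pos: [531.9, -247.0, 219.4]
ft_force: [-4.7, 2.1, 8.4]
[0.73 1.2  0.32] [-4.66472935  2.07175129  8.38971682] [ 0.55  0.34 -0.21  1.69  0.08  1.12 -2.3 ]
yaw -59.89357870267149
```

```bash
python3 -m crank '[{"travel":[0.007,0.002,0.003],"twist":[0,0,0.05],"grip":0},{"travel":[0.015,0.004,0.003],"twist":[0,0,0.1],"grip":0},{"travel":[0.015,0.004,0.003],"twist":[0,0,0.1],"grip":0},{"travel":[0.015,0.004,0.003],"twist":[0,0,0.1],"grip":0},{"travel":[0.015,0.004,0.003],"twist":[0,0,0.1],"grip":0}]' | grep -E "tcp|ft"
python3 - <<'E'
from h import *
s=bot.read_state(); print(s["ft_torque"].round(2),s["ft_force"],s["qpos"].round(2))
ie=cam("wrist"); w=bot.read_camera("wrist"); cv2.imwrite("pics/w15.png",w[...,::-1]); g=w.mean(2)
for v in range(176,202,2): print(v,*[int(x) for x in g[v,304:348]])
E
```

```text
tcp_pos: [532.4, -246.9, 219.6]
ft_force: [-1.9, 2.7, 8.5]
[1.05 0.7  0.44] [-1.85551958  2.7311093   8.53276871] [ 0.53  0.34 -0.19  1.69  0.07  1.11 -2.39]
176 141 141 141 139 141 142 141 139 141 143 139 139 138 138 139 138 135 136 135 136 134 136 136 138 136 137 135 133 131 130 128 127 124 123 124 123 125 128 128 129 128 129 125 123
178 140 140 141 141 138 141 143 140 140 141 139 140 141 139 136 133 130 127 126 123 125 125 131 132 135 135 137 136 138 139 142 140 139 140 140 140 139 139 142 141 141 141 138 139
180 141 140 140 141 140 140 140 141 140 138 135 127 122 116 106 105 97 98 95 95 92 99 98 102 106 111 117 123 128 135 136 139 137 137 139 140 140 137 140 141 141 139 139 139
182 142 143 143 141 143 143 141 140 136 127 117 104 92 85 80 82 82 85 86 85 89 89 90 88 89 90 96 101 107 114 124 130 133 138 138 140 138 137 138 138 138 139 137 138
184 145 144 146 144 144 143 139 133 119 105 87 82 90 99 107 111 116 118 120 118 118 118 119 116 112 111 104 101 98 96 102 111 123 135 141 141 141 141 141 139 141 140 141 142
186 146 148 145 147 145 139 128 109 91 90 98 111 118 123 123 122 122 1
[... 574 characters left out ...]
4 122 122 121 123 119 115 125 136 143 143 145 142 144 143 143 144
194 143 143 144 142 129 111 97 95 91 89 80 72 71 76 78 79 82 87 96 102 103 107 109 111 107 111 114 113 115 115 116 116 114 115 119 129 140 143 142 142 142 140 141 142
196 146 143 144 142 132 112 84 69 71 69 57 63 72 84 87 82 73 69 68 68 66 71 73 75 72 75 73 76 75 76 79 78 81 92 114 132 139 143 143 141 142 143 143 140
198 146 148 145 146 140 122 109 101 92 77 64 60 70 83 87 84 72 70 68 66 66 65 65 62 64 68 70 71 72 76 73 70 75 84 113 132 143 143 143 144 144 142 144 143
200 147 147 146 147 142 134 128 124 119 108 90 71 63 61 63 62 61 64 68 68 68 71 70 67 68 73 80 94 106 113 113 110 110 115 129 140 145 145 143 143 144 145 144 144
```

The torque has climbed to 0.44 N m, and the slot lies at about 20° against the beam's 20.9°, so the head is home against the hard stop. I unwind the torque, then lift out straight.

```bash
python3 -m crank '[{"travel":[-0.02,0.002,0],"twist":[0,0,-0.1],"grip":0},{"travel":[-0.04,0.003,0],"twist":[0,0,-0.2],"grip":0},{"travel":[-0.06,0.005,0],"twist":[0,0,-0.3],"grip":0},{"travel":[-0.075,0.008,0],"twist":[0,0,-0.37],"grip":0},{"travel":[-0.075,0.008,0],"twist":[0,0,-0.37],"grip":0}]' | grep -E "tcp|ft"
python3 - <<'E'
from h import *
s=bot.read_state(); print(s["ft_torque"].round(2),s["ft_force"],s["qpos"].round(2))
E
```

```text
tcp_pos: [531.8, -246.7, 219.5]
ft_force: [-1.2, 2.2, 7.5]
[ 0.61  0.64 -0.03] [-1.18457268  2.16540146  7.47807533] [ 0.58  0.35 -0.25  1.69  0.09  1.12 -2.04]
```

```bash
python3 -m crank '[{"travel":[0,0,-0.5],"twist":[0,0,0],"grip":0},{"travel":[0,0,-1.5],"twist":[0,0,0],"grip":0},{"travel":[-1,0,-3],"twist":[0,0,0],"grip":0},{"travel":[-2.5,0,-4],"twist":[0,0,0],"grip":0},{"travel":[-2.5,0,-4],"twist":[0,0,0],"grip":0}]' | grep -E "tcp|ft"
python3 - <<'E'
from h import *
ie=cam("wrist"); w=bot.read_camera("wrist"); cv2.imwrite("pics/w16.png",w[...,::-1]); s=bot.read_state()
p=proj("wrist",[530.7,-248,132],ie)[0]; print(p)
for r in(12,): print(slot(w,ie,p,9,131.5),slot(w,ie,slot(w,ie,p,9)[4],12,131.5))
T=R.from_rotvec(s["tool_rot"]).as_matrix(); print("yaw",np.degrees(np.arctan2(T[1,0],T[0,0])),s["tcp_pos"])
g=w.mean(2); v0,u0=int(p[1]),int(p[0])
for v in range(v0-14,v0+16,2): print(v,*[int(x) for x in g[v,u0-20:u0+20:2]])
# beam edges: horizontal profile not needed; beam line by Hough
e=cv2.Canny(cv2.GaussianBlur(w,(3,3),0),40,100); L=cv2.HoughLinesP(e,1,np.pi/360,40,minLineLength=60,maxLineGap=8)
for l in L[:,0]:
    P=onz("wrist",l.reshape(2,2),121,ie); d=P[1]-P[0]; print(l.tolist(),np.degrees(np.arctan2(d[1],d[0])).round(1))
E
```

```text
tcp_pos: [513.8, -228.5, 260.7]
ft_force: [-0.2, 0.1, -1.0]
[323.22413298 154.47842235]
(array([ 530.40883869, -247.58137277]), np.float64(20.08458207743945), 77, array([ 3.29254544, 15.90999986]), array([323.1030303 , 154.94397032])) (array([ 530.69728389, -247.45234146]), np.float64(20.41908496197445), 106, array([ 3.48004003, 20.24939449]), array([322.76006427, 154.80933678]))
yaw -44.43145199847366 [ 513.88031026 -229.02194273  260.03340882]
140 146 147 146 145 146 144 140 128 116 107 106 110 121 131 135 135 133 133 142 147
142 145 146 144 146 146 140 120 100 97 101 104 102 98 105 123 136 138 136 131 134
144 141 143 144 144 142 118 99 113 120 124 121 122 118 109 101 120 136 139 141 136
146 143 142 142 142 123 105 116 123 120 123 126 123 124 122 116 112 131 139 138 138
148 144 145 142 137 110 97 114 121 123 122 126 124 124 124 125 116 121 135 139 139
150 145 145 145 135 93 71 82 100 111 120 123 122 122 123 122 123 121 135 140 139
152 147 147 146 132 106 88 72 70 80 96 113 117 122 123 122 123 122 138 143 142
154 146 146 148 134 123 120 111 93 74 68 77 92 109 115 122 120 125 137 145 146
156 146 144 143 136 123 125 125 120 116 96 79 70 78 89 104 118 124 138 146 144
158 146 144 147 140 122 121 122 125 124 125 115 100 79 68 72 91 116 140 144 143
160 147 145 144 143 127 120 121 122 122 122 123 124 116 102 82 82 127 141 142 142
162 141 142 145 146 136 124 122 121 122 122 121 123 123 122 118 118 139 144 142 142
164 141 139 141 142 144 134 124 121 121 121 120 121 119 121 128 138 143 142 141 142
166 142 143 141 141 140 139 134 126 124 122 120 119 123 126 139 145 147 144 145 145
168 140 143 142 142 141 141 139 135 132 131 131 133 139 141 144 145 144 146 146 146
[77, 379, 183, 305] -98.0
[459, 304, 594, 399] -171.0
[461, 305, 594, 398] -170.8
```

The slot is measured at 20.3° against the beam's 20.9°, so the screw is home. I carry the driver back to the rack, high over the nut driver.

```bash
python3 - <<'E'
from h import *
y=np.radians(43.4); Rt=R.from_matrix([[np.cos(y),np.sin(y),0],[np.sin(y),-np.cos(y),0],[0,0,-1]]); print(rel([525.3,271.9,320],Rt))
E
```

```text
(array([-34.24, -36.57,  -6.03]), array([ 1.000e-03, -1.000e-03, -1.533e+00]))
```

```bash
python3 -m crank '[{"travel":[-2,-2.2,-3],"twist":[0,0,-0.15],"grip":0},{"travel":[-5.7,-6.1,-6],"twist":[0,0,-0.3],"grip":0},{"travel":[-9.5,-10.1,-6],"twist":[0,0,-0.45],"grip":0},{"travel":[-13.3,-14.2,-6],"twist":[0,0,-0.6],"grip":0},{"travel":[-17.1,-18.3,-6],"twist":[0,0,-0.76],"grip":0}]' | grep -E "tcp|ft|time"
python3 - <<'E'
from h import *
y=np.radians(43.4); Rt=R.from_matrix([[np.cos(y),np.sin(y),0],[np.sin(y),-np.cos(y),0],[0,0,-1]]); print(rel([525.3,271.9,320],Rt),bot.read_state()["qpos"].round(2))
E
```

```text
time_s: 29.85
tcp_pos: [520.0, 22.5, 319.1]
ft_force: [0.8, -0.3, -1.7]
(array([  0.25, -24.94,  -0.09]), array([ 0.   ,  0.   , -0.769])) [ 0.35  0.17 -0.52  1.71  0.09  1.29 -1.76]
```

```bash
python3 -m crank '[{"travel":[0.05,-5,0],"twist":[0,0,-0.15],"grip":0},{"travel":[0.1,-10,0],"twist":[0,0,-0.3],"grip":0},{"travel":[0.15,-15,0],"twist":[0,0,-0.45],"grip":0},{"travel":[0.2,-20.5,0],"twist":[0,0,-0.6],"grip":0},{"travel":[0.25,-24.9,0],"twist":[0,0,-0.769],"grip":0}]' | grep -E "tcp|ft|time"
python3 -m crank '[{"travel":[0,0,2],"twist":[0,0,0],"grip":0},{"travel":[0,0,4],"twist":[0,0,0],"grip":0},{"travel":[0,0,6],"twist":[0,0,0],"grip":0},{"travel":[0,0,7.5],"twist":[0,0,0],"grip":0},{"travel":[0,0,7.5],"twist":[0,0,0],"grip":0}]' | grep -E "tcp|ft|time"
python3 - <<'E'
from h import *
ie=cam("wrist"); w=bot.read_camera("wrist"); cv2.imwrite("pics/w17.png",w[...,::-1]); s=bot.read_state(); T=R.from_rotvec(s["tool_rot"])
print(s["qpos"].round(2),s["grip_width"])
print("hole pred",proj("wrist",[541,284,90],ie),"tip pred",proj("wrist",s["tcp_pos"]+T.apply([[-.2,2,93]]),ie))
hsv=cv2.cvtColor(cv2.GaussianBlur(w,(3,3),0),cv2.COLOR_RGB2HSV).astype(int)
rk=((hsv[...,0]>98)&(hsv[...,0]<118)&(hsv[...,1]>16)&(hsv[...,1]<60)&(hsv[...,2]>90)).astype(np.uint8)
p=proj("wrist",[541,284,90],ie)[0].astype(int)
for v in range(p[1]-16,p[1]+48,2): print(v,*["#" if hsv[v,u,2]<95 else ("r" if rk[v,u] else ".") for u in range(p[0]-30,p[0]+30)],sep="")
E
```

```text
time_s: 30.48
tcp_pos: [526.4, 271.9, 319.0]
ft_force: [1.2, -1.2, -1.7]
time_s: 31.1
tcp_pos: [526.4, 269.6, 243.4]
ft_force: [0.2, -0.7, -1.2]
[ 0.03  0.41 -0.73  1.64  0.29  1.21 -1.58] 27.270446761497
hole pred [[320.12429625 152.74309697]] tip pred [[322.8311227  191.87100551]]
136rrrrrrrrrrrrrrrrrrrrrrrrrrrrrrrrrrrrrrrrrrrrrrrrrrrrrrrrrr..
138rrrrrrrrrrrrrrrrrrrrrrrrrrrrrrrrrrrrrrrrrrrrrrrrrrrrrrrrrrr.
140rrrrrrrrrrrrrrrrrrrrrrrrrrrrrrrrrrrrrrrrrrrrrrrrrrrrrrrrrrrr
142rrrrrrrrrrrrrrrrrrrrrrrrrrrrrrrrrrrrrrrrrrrrrrrrrrrrrrrrrrrr
144rrrrrrrrrrrrrrrrrrrrrrrrr............rrrrrrrrrrrrrrrrrrrrrrr
146rrrrrrrrrrrrrrrrrrrrrr..................rrrrrrrrrrrrrrrrrrrr
148rrrrrrrrrrrrrrrrrrrr.....................rrrrrrrrrrrrrrrrrrr
150rrrrrrrrrrrrrrrrrrr.......................rrrrrrrrrrrrrrrrrr
152rrrrrrrrrrrrrrrrrr.........................rrrrrrrrrrrrrrrrr
154rrrrrrrrrrrrrrrrrr.........................rrrrrrrrrrrrrrrrr
156rrrrrrrrrrrrrrrrrrr........................rrrrrrrrrrrrrrrrr
158rrrrrrrrrrrrrrrrrrr.......................rrrrrrrrrrrrrrrrrr
160rrrrrrrrrrrrrrrrrrrr.....................rrrr
[... 531 characters left out ...]
..........rrrrrrrrrrrrrrrrrrrrrrrrrrrrrrrrrrrrrrrrrrrrrrrrrr
180............rrrrrrrrrrrrrrrrrrrrrrrrrrrrrrrrrrrrrrrrrrrrrrrr
182..............rrrrrrrrrrrrrrrrrrrrrrrrrrrrrrrrrrrrrrrrrrrrrr
184................rrrrrrrrrrrrrrrrrrrrrrrrrrrrrrrrrrrrrrrrrrrr
186..................rrrrrrrrrrrrrrrrrrrrrrrrrrrrrrrrrrrrrrrrrr
188....................rrrrrrrrrrrrrrrrrrrrrrrrrrrrrrrrrrrrrrrr
190......................rrrrrrrrrrrrrrrrrrrrrrrrrrrrrrrrrrrrrr
192........................######rrrrrrrrrrrrrrrrrrrrrrrrrrrrrr
194........................##########rrrrrrrrrrrrrrrrrrrrrrrrrr
196.......................###############rrrrrrrrrrrrrrrrrrrrrr
198........................################rrrrrrrrrrrrrrrrrrrr
```

The hole centre is at (320.3,155) and the blade edge runs from (314.5,191.5) to (332,198.5). I compute the relative shift.

```bash
python3 - <<'E'
from h import *
ie=cam("wrist"); s=bot.read_state(); T=R.from_rotvec(s["tool_rot"]); z=s["tcp_pos"][2]; print(s["tcp_pos"])
h=onz("wrist",[320.3,155],90,ie)[0]; t=onz("wrist",[323.3,195],z-93,ie)[0]
print("hole",h,"tip",t,T.inv().apply(t-s["tcp_pos"]),"move",T.inv().apply(h-t))
E
```

```text
[526.68105509 269.87776126 244.32742523]
hole [539.91760591 282.70516237  90.        ] tip [526.45193996 266.42309943 151.32742523] [-2.50036421  2.4009415  92.99984323] move [20.97838871 -2.64823268 61.32191198]
```

```bash
python3 -m crank '[{"travel":[1,-0.13,0],"twist":[0,0,0],"grip":0},{"travel":[2.1,-0.26,1],"twist":[0,0,0],"grip":0},{"travel":[2.1,-0.26,3],"twist":[0,0,0],"grip":0},{"travel":[2.1,-0.26,4.8],"twist":[0,0,0],"grip":0},{"travel":[2.1,-0.26,4.8],"twist":[0,0,0],"grip":0}]' | grep -E "tcp|ft|time"
python3 -m crank '[{"travel":[0,0,0.5],"twist":[0,0,0],"grip":0},{"travel":[0,0,1],"twist":[0,0,0],"grip":0},{"travel":[0,0,1.5],"twist":[0,0,0],"grip":0},{"travel":[0,0,2],"twist":[0,0,0],"grip":0},{"travel":[0,0,2],"twist":[0,0,0],"grip":0}]' | grep -E "tcp|ft|time"
python3 - <<'E'
from h import *
w=bot.read_camera("wrist");cv2.imwrite("pics/w18.png",w[...,::-1]); print(bot.read_state()["ft_force"])
hsv=cv2.cvtColor(cv2.GaussianBlur(w,(3,3),0),cv2.COLOR_RGB2HSV).astype(int)
for v in range(160,206,2): print(v,*["#" if hsv[v,u,2]<95 else ("r" if 98<hsv[v,u,0]<118 and 16<hsv[v,u,1]<60 else ".") for u in range(285,355)],sep="")
E
```

```text
time_s: 31.78
tcp_pos: [539.4, 285.5, 194.3]
ft_force: [-0.1, -0.3, -1.5]
time_s: 32.4
tcp_pos: [540.1, 286.1, 176.0]
ft_force: [0.2, 0.5, -1.3]
[-0.12571947  0.34318387 -0.66903932]
160r##########.rrrrrrrrrrrrrrrrrrrrrrrrrrrrrrrrrrrrrrrrrrrrr####.........
162#########rrrrrrrrrrrrrrrrrrrrrrrrrrrrrrrrrrrrrrrrrrrrrrrrrr####.......
164#######rrrrrrrrrrrrrrrrrrrrrrrrrrrrrrrrrrrrrrrrrrrrrrrrrrrrrr####.....
166#####rrrrrrrrrrrrrrrrrrrrrrrrrrrrrrrrrrrrrrrrrrrrrrrrrrrrrrrrrr###....
168##.rrrrrrrrrrrrrrrrrrrrrrrrrrrrrrrrrrrrrrrrrrrrrrrrrrrrrrrrrrrrrr###..
170.rrrrrrrrrrrrrrrrrrrrrrrrrrrrrrrrrrrrrrrrrrrrrrrrrrrrrrrrrrrrrrrrr.###
172rrrrrrrrrrrrrrrrrrrrrrrrrrrrrrrrrrrrrrrrrrrrrrrrrrrrrrrrrrrrrrrrrrrr.#
174rrrrrrrrrrrrrrrrrrrrrrrrrrrrrrrrrrrrrrrrrrrrrrrrrrrrrrrrrrrrrrrrrrrrrr
176rrrrrrrrrrrrrrrrrrrrrrrrrrrrrrrrrrrrrrrrrrrrrrrrrrrrrrrrrrrrrrrrrrrrrr
178rrrrrrrrrrrrrrrrrrrrrrrrrrrrrrrrrrrrrrrrrrrrrrrrrrrrrrrrrrrrrrrrrrrrrr
180rrrrrrrrrrrrrrrrrrrrrrrrrrrrrrrrrrrrrrrrrrrrrrrrrrrrrrrrrrrrrrrrrrrrrr
182rrrrrrrrrrrrrrrrrrrrrrrrrrrrrrrrrrrrrrrrrrrrrrrrrrrrrrrrrrrrrrrrrrrrrr
184rrrrrrrrrrrrrrrrrrrrrrrrrrrrrrrrrr........rrrrrrrrrrrrrrrrrrrrrrrrrrrr
186rrrrrrrrrrrrrrrrrrrrrrrrrrrrrr.................rrrrrrrrrrrrrrrrrrrrrrr
188rrrrrrrrrrrrrrrrrrrrrrrrrrrr.....................rrrrrrrrrrrrrrrrrrrrr
190rrrrrrrrrrrrrrrrrrrrrrrrrr.........................rrrrrrrrrrrrrrrrrrr
192rrrrrrrrrrrrrrrrrrrrrrrrr....######.................rrrrrrrrrrrrrrrrrr
194rrrrrrrrrrrrrrrrrrrrrrrr.....##########..............rrrrrrrrrrrrrrrrr
196rrrrrrrrrrrrrrrrrrrrrrrr....###############..........rrrrrrrrrrrrrrrrr
198rrrrrrrrrrrrrrrrrrrrrrrr.....################........rrrrrrrrrrrrrrrrr
200rrrrrrrrrrrrrrrrrrrrrrrr......###############........rrrrrrrrrrrrrrrrr
202rrrrrrrrrrrrrrrrrrrrrrrrr......#############........rrrrrrrrrrrrrrrrrr
204rrrrrrrrrrrrrrrrrrrrrrrrr...#################.......rrrrrrrrrrrrrrrrrr
```

The blade is inside the hole and centred, with no contact force. I lower on.

```bash
python3 -m crank '[{"travel":[0,0,1.2],"twist":[0,0,0],"grip":0},{"travel":[0,0,2.6],"twist":[0,0,0],"grip":0},{"travel":[0,0,4],"twist":[0,0,0],"grip":0},{"travel":[0,0,5.4],"twist":[0,0,0],"grip":0},{"travel":[0,0,5.6],"twist":[0,0,0],"grip":0}]' | grep -E "tcp|ft|time"
python3 -m crank '[{"travel":[0,0,0.1],"twist":[0,0,0],"grip":0},{"travel":[0,0,0.2],"twist":[0,0,0],"grip":0},{"travel":[0,0,0.3],"twist":[0,0,0],"grip":0},{"travel":[0,0,0.4],"twist":[0,0,0],"grip":0},{"travel":[0,0,0.4],"twist":[0,0,0],"grip":0}]' | grep -E "tcp|ft|time"
```

```text
time_s: 33.08
tcp_pos: [539.7, 285.9, 119.0]
ft_force: [-0.6, 0.7, -0.8]
time_s: 33.7
tcp_pos: [540.2, 286.2, 116.3]
ft_force: [-0.2, -0.0, -1.2]
```

```bash
python3 -m crank '[{"travel":[0,0,0.1],"twist":[0,0,0],"grip":0},{"travel":[0,0,0.2],"twist":[0,0,0],"grip":0},{"travel":[0,0,0.25],"twist":[0,0,0],"grip":0},{"travel":[0,0,0.25],"twist":[0,0,0],"grip":0},{"travel":[0,0,0.25],"twist":[0,0,0],"grip":0}]' | grep -E "tcp|ft|time"
```

```text
time_s: 34.33
tcp_pos: [540.2, 286.2, 113.9]
ft_force: [-0.6, 0.2, -1.7]
```

```bash
python3 -m crank '[{"travel":[0,0,0.05],"twist":[0,0,0],"grip":0},{"travel":[0,0,0.1],"twist":[0,0,0],"grip":0},{"travel":[0,0,0.12],"twist":[0,0,0],"grip":0},{"travel":[0,0,0.12],"twist":[0,0,0],"grip":0},{"travel":[0,0,0.12],"twist":[0,0,0],"grip":0}]' | grep -E "tcp|ft|time"
```

```text
time_s: 34.95
tcp_pos: [540.3, 286.3, 113.1]
ft_force: [-1.3, -1.2, 5.2]
```

The collar touches the rack at 113.1. I release slowly, then rise straight up.

```bash
python3 -m crank '[{"travel":[0,0,0],"twist":[0,0,0],"grip":0.4},{"travel":[0,0,0],"twist":[0,0,0],"grip":0.6},{"travel":[0,0,0],"twist":[0,0,0],"grip":0.8},{"travel":[0,0,0],"twist":[0,0,0],"grip":1},{"travel":[0,0,0],"twist":[0,0,0],"grip":1}]'
python3 -m crank '[{"travel":[0,0,-2],"twist":[0,0,0],"grip":1},{"travel":[0,0,-5],"twist":[0,0,0],"grip":1},{"travel":[0,0,-9],"twist":[0,0,0],"grip":1},{"travel":[-2,0,-13],"twist":[0,0,0],"grip":1},{"travel":[-3,0,-13],"twist":[0,0,0],"grip":1}]'
python3 - <<'E'
from h import *
ie=cam("wrist"); w=bot.read_camera("wrist"); cv2.imwrite("pics/w19.png",w[...,::-1]); s=bot.read_camera("scene"); cv2.imwrite("pics/s19.png",s[...,::-1]); t=bot.read_camera("top"); cv2.imwrite("pics/t19.png",t[...,::-1])
print(bot.read_state()["tcp_pos"])
g=cv2.GaussianBlur(w,(3,3),0).mean(2); n,l,st,c=cv2.connectedComponentsWithStats((g<60).astype(np.uint8))
print("dark blobs",[(st[i].tolist(),c[i].round(0).tolist()) for i in range(1,n) if st[i,4]>150])
print("pred top/collar",proj("wrist",[[540.5,283.5,170],[540.5,283.5,90]],ie).round(1).tolist())
# colours of bystanders before/after in the scene view
a=cv2.imread("pics/scene0.png"); b=s[...,::-1]
d=cv2.absdiff(cv2.GaussianBlur(a,(5,5),0),cv2.GaussianBlur(b,(5,5),0)).max(2)>40
n,l,st,c=cv2.connectedComponentsWithStats(d.astype(np.uint8)); print("changed",[st[i].tolist() for i in range(1,n) if st[i,4]>15])
E
```

```text
time_s: 35.58
tcp_pos: [540.2, 286.2, 112.6]
tool_rot: [-2.921, -1.155, 0.0]
ft_force: [-0.1, -0.4, -0.0]
grip_width: 85.2
gripper_force: 0.0
time_s: 36.2
tcp_pos: [518.8, 266.3, 246.8]
tool_rot: [2.921, 1.156, 0.009]
ft_force: [0.4, -0.2, -1.1]
grip_width: 85.2
gripper_force: 0.0
[518.24334292 265.2298805  242.96057772]
dark blobs [([304, 132, 36, 48, 1406], [322.0, 155.0]), ([18, 147, 160, 131, 4071], [90.0, 210.0]), ([379, 210, 36, 47, 962], [397.0, 233.0]), ([2, 264, 638, 136, 36302], [323.0, 358.0])]
pred top/collar [[323.0, 162.1], [322.6, 145.8]]
changed [[145, 0, 36, 21, 633], [324, 0, 60, 50, 751], [373, 0, 6, 7, 29], [352, 0, 45, 56, 573], [394, 0, 84, 201, 7605], [425, 0, 16, 9, 96], [151, 21, 11, 4, 28], [150, 23, 51, 53, 1441], [413, 33, 4, 9, 18], [384, 41, 14, 20, 122], [396, 55, 4, 11, 24], [367, 56, 11, 4, 25], [382, 58, 12, 9, 23], [353, 61, 13, 28, 81], [482, 61, 21, 22, 265], [385, 64, 6, 7, 26], [395, 71, 4, 17, 35], [353, 91, 26, 10, 81], [360, 90, 20, 8, 90], [342, 102, 5, 7, 32], [413, 237, 8, 26, 48]]
```

```bash
python3 - <<'E'
from h import *
for f in("scene0","s19"):
    g=cv2.imread(f"pics/{f}.png").mean(2)
    print(f,[(v,*(np.nonzero(g[v,405:440]<70)[0][[0,-1]]+405)) for v in range(234,272,3) if (g[v,405:440]<70).sum()>2])
print("expected upright axis",proj("scene",[[540.5,283.5,z] for z in(170,130,90)]).round(1).tolist())
E
```

```text
scene0 [(237, np.int64(420), np.int64(427)), (240, np.int64(418), np.int64(429)), (243, np.int64(417), np.int64(430)), (246, np.int64(416), np.int64(430)), (249, np.int64(416), np.int64(429)), (252, np.int64(415), np.int64(428)), (255, np.int64(414), np.int64(427)), (258, np.int64(414), np.int64(427)), (261, np.int64(414), np.int64(426)), (264, np.int64(414), np.int64(425)), (267, np.int64(419), np.int64(422))]
s19 [(237, np.int64(422), np.int64(425)), (240, np.int64(419), np.int64(429)), (243, np.int64(418), np.int64(431)), (246, np.int64(417), np.int64(430)), (249, np.int64(416), np.int64(429)), (252, np.int64(416), np.int64(429)), (255, np.int64(415), np.int64(428)), (258, np.int64(415), np.int64(427)), (261, np.int64(414), np.int64(427)), (264, np.int64(415), np.int64(425)), (267, np.int64(418), np.int64(423))]
expected upright axis [[423.9, 239.9], [421.2, 251.9], [418.7, 263.3]]
```

The driver stands upright in its hole as at the start, shifted by at most 1 px. Nothing else in the scene has changed.

```bash
python3 -c "
from station import bot
print(bot.sign_off())"
```

```text
the job is handed in; nothing more can be done
None
```

The clamp screw is driven home: torque rose to 0.44 N m at the stop and the slot lies along the beam; the push read about 7–11 N while turning, the screwdriver stands upright in its own rack hole, the scene picture shows nothing else moved, and the job was handed in at about 36 s.

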